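# Finish the slat stack on the spring-return tray and hold the tray at the mark

### The job

Get the wooden sample slats ready for their photo: while the spring-return tray is home, lay the two loose slats flat across the two that already lie on it, crosswise and centred, one near each end of the lower pair. Then take the tray by its handle and pull it out towards you, keeping the stack as built, until the pointer on the tray's side is level with the tip of the marker clip beside it. Finish while still holding the handle with the tray kept at that mark, since its spring pulls it back; leave the mug, the eraser and the note block where they are.

Things in the scene. Friction and masses are not known exactly. Their poses are not given: they have to be found in the camera images.
- base: Fixed white slide base on the desk, plate 320 x 190 x 10 mm with two guide rods, a grey spring housing at its far end (plate x from -190 to +130, y from -80 to +110 mm in its own frame; housing top 32 mm high at x = 93 to 127) and an aluminium scale ledge along its left side. Origin on the desk, under the tray's origin when the tray is home; its -x is the way the tray pulls out, towards the robot, z up. It stands turned up to about 14 degrees.
- tray: Plywood tray with a grey mat, 155 x 130 mm, that slides on the base straight along the base's -x, 0 (home) to 100 mm; same axes as the base, origin at the base's origin when home. A spring holds it home with 3 N and pulls back with 50 N/m more as it comes out (about 5 to 7 N at the mark). Mat top at z = 31 mm, the mat spans x = -52 to +82, y = -59 to +59 mm. The handle is an upright aluminium bar in front of it.
- handle_grip (a point): Point on the tray's handle bar at which to hold it, 10 mm below the bar's top and midway along it. The bar is 14 mm thick (along the tray's x), 75 mm long (along y), from z = 24 to 60 mm; 38 mm are open between the bar and the plywood edge behind it, where only two struts cross, tops at z = 28 mm. In the tray frame (-115, 0, 50) mm.
- stack_centre (a point): Middle of the stack's footprint on the mat top, in the tray frame (15, 0, 31) mm; tray axes. The lower slats lie 32 mm to either side of it along y. The upper slats belong on top of them, lengthways along the tray's y, about 35 mm before and behind this point along x, their centres 21 mm above it.
- pointer_tip (a point): Tip of the small steel pointer that sticks out of the tray's left side; in the tray frame (-40, 82, 25) mm; it moves with the tray.
- mark_tip (a point): Tip of the black marker clip fixed on the scale ledge, 3 mm clear of the pointer's path; same axes as the base. The tray is at the mark when pointer_tip and mark_tip have the same x in the base's frame; 35 to 75 mm of pull, different each time.
- bottom_slat_1: Wooden sample slat 100 x 20 x 14 mm, 15 to 35 g, all four slats alike; origin at its centre, x along its length, z up. Lies loose on the mat on the left (tray y = +32 mm), along the tray's x.
- bottom_slat_2: Wooden sample slat 100 x 20 x 14 mm, 15 to 35 g, all four slats alike; origin at its centre, x along its length, z up. Lies loose on the mat on the right (tray y = -32 mm), along the tray's x.
- top_slat_1: Wooden sample slat 100 x 20 x 14 mm, 15 to 35 g, all four slats alike; origin at its centre, x along its length, z up. One of the two loose slats lying flat on the desk to the right of the base.
- top_slat_2: Wooden sample slat 100 x 20 x 14 mm, 15 to 35 g, all four slats alike; origin at its centre, x along its length, z up. The other loose slat on the desk to the right of the base.
- mug: White mug, 62 x 89 x 52 mm, a bystander left of the base; origin under its centre.
- eraser: Eraser, 21 x 44 x 13 mm, a bystander at the far right; origin under its centre.
- note_block: Block of sticky notes, 76 x 77 x 18 mm, a bystander left of the base, beyond the mug; origin under its centre.
Mind the look-alikes: they are no part of the job. What is shaped like the top_slat_2 but turquoise or white is not meant.

How it is judged:
On the way:
1. both loose slats lie across the lower two, one near each end, let go, with the tray still home (((x of top_slat_1 in the frame of tray between -0.035 and -0.003 m and y of top_slat_1 in the frame of tray between -0.018 and 0.018 m and z of top_slat_1 in the frame of tray between 0.0495 and 0.0545 m and angle between the x axis of each of top_slat_1, top_slat_2 and the y axis of tray, either way round below 0.2 rad and x of top_slat_2 in the frame of tray between 0.033 and 0.065 m and y of top_slat_2 in the frame of tray between -0.018 and 0.018 m and z of top_slat_2 in the frame of tray between 0.0495 and 0.0545 m) or (x of top_slat_2 in the frame of tray between -0.035 and -0.003 m and y of top_slat_2 in the frame of tray between -0.018 and 0.018 m and z of top_slat_2 in the frame of tray between 0.0495 and 0.0545 m and angle between the x axis of each of top_slat_2, top_slat_1 and the y axis of tray, either way round below 0.2 rad and x of top_slat_1 in the frame of tray between 0.033 and 0.065 m and y of top_slat_1 in the frame of tray between -0.018 and 0.018 m and z of top_slat_1 in the frame of tray between 0.0495 and 0.0545 m)) and x of bottom_slat_1 in the frame of tray between 0.002 and 0.028 m and y of bottom_slat_1 in the frame of tray between 0.021 and 0.043 m and z of bottom_slat_1 in the frame of tray between 0.0355 and 0.0405 m and angle between the x axis of each of bottom_slat_1, bottom_slat_2 and the x axis of tray, either way round below 0.15 rad and x of bottom_slat_2 in the frame of tray between 0.002 and 0.028 m and y of bottom_slat_2 in the frame of tray between -0.043 and -0.021 m and z of bottom_slat_2 in the frame of tray between 0.0355 and 0.0405 m and contact force between the fingers and top_slat_1 below 0.3 N and contact force between the fingers and top_slat_2 below 0.3 N and contact force between the fingers and bottom_slat_1 below 0.3 N and contact force between the fingers and bottom_slat_2 below 0.3 N and x of tray in the frame of base above -0.008 m), for 0.2 s.
At the end, for the whole second after the job is handed in: Pointer within 6 mm of the clip's tip; tray still, in the fingers (over 2 N); upper slats on the lower two, 18 mm centred, 0.2 rad square, 18 to 50 mm before and behind centre; lower slats within 11 mm sideways, 13 mm lengthways, 0.15 rad of their places; no finger on a slat (((x of top_slat_1 in the frame of tray between -0.035 and -0.003 m and y of top_slat_1 in the frame of tray between -0.018 and 0.018 m and z of top_slat_1 in the frame of tray between 0.0495 and 0.0545 m and angle between the x axis of each of top_slat_1, top_slat_2 and the y axis of tray, either way round below 0.2 rad and x of top_slat_2 in the frame of tray between 0.033 and 0.065 m and y of top_slat_2 in the frame of tray between -0.018 and 0.018 m and z of top_slat_2 in the frame of tray between 0.0495 and 0.0545 m) or (x of top_slat_2 in the frame of tray between -0.035 and -0.003 m and y of top_slat_2 in the frame of tray between -0.018 and 0.018 m and z of top_slat_2 in the frame of tray between 0.0495 and 0.0545 m and angle between the x axis of each of top_slat_2, top_slat_1 and the y axis of tray, either way round below 0.2 rad and x of top_slat_1 in the frame of tray between 0.033 and 0.065 m and y of top_slat_1 in the frame of tray between -0.018 and 0.018 m and z of top_slat_1 in the frame of tray between 0.0495 and 0.0545 m)) and x of bottom_slat_1 in the frame of tray between 0.002 and 0.028 m and y of bottom_slat_1 in the frame of tray between 0.021 and 0.043 m and z of bottom_slat_1 in the frame of tray between 0.0355 and 0.0405 m and angle between the x axis of each of bottom_slat_1, bottom_slat_2 and the x axis of tray, either way round below 0.15 rad and x of bottom_slat_2 in the frame of tray between 0.002 and 0.028 m and y of bottom_slat_2 in the frame of tray between -0.043 and -0.021 m and z of bottom_slat_2 in the frame of tray between 0.0355 and 0.0405 m and contact force between the fingers and top_slat_1 below 0.3 N and contact force between the fingers and top_slat_2 below 0.3 N and contact force between the fingers and bottom_slat_1 below 0.3 N and contact force between the fingers and bottom_slat_2 below 0.3 N and x of pointer_tip in the frame of mark_tip between -0.006 and 0.006 m and contact force between the fingers and tray above 2 N and linear speed of tray below 0.01 m/s); the arm keeps its last pose, push and grip.
It fails at once if the mug is displaced by more than 30 mm (distance of mug from where it was at the start of the episode above 0.03 m).
It fails at once if the eraser is displaced by more than 30 mm (distance of eraser from where it was at the start of the episode above 0.03 m).
It fails at once if the note block is displaced by more than 30 mm (distance of note_block from where it was at the start of the episode above 0.03 m).
It also fails if it takes over 54 s, if anything falls off the work surface, if the arm or the gripper's body presses on something with over 40 N, if the wrist force passes 120 N, or if a joint passes its speed limit or range.

### The arm

A 7-joint arm with a two-finger parallel gripper is mounted at the origin on a cart in front of the work surface, level with it; the furniture and walls round the work are solid. World frame = base frame: x ahead of the robot, y to its left, z up, the work surface at z = 0. Lengths are in m, angles in rad, forces in N, time in s.
With the tool pointing down it reaches from about 0.425 to 1.025 m from the base axis. Payload 3.6 kg.
Tool frame: the origin (TCP) lies on the centre line of the jaws, within the pads' length; the fingertips stand r.tcp_to_tips ahead of it and the grasp point (between the pads) lies 2 mm behind it (r.tcp_to_tips is the distance from the TCP to the fingertips, in m); x points along the fingers, y is the direction in which the jaws open and shut, and the axes are right-handed (so a half turn about x gives the same grasp; the last joint's range is limited). The gripper opens to 85 mm and grips with 20 to 120 N. Pads are 22 mm wide; open, the fingers measure 114 mm over their backs; the gripper's body (76 mm by 85 mm) begins 54 mm behind the grasp point. The pads swing forward as they close: fully open they stand 13 mm farther back than shut.
Start: joints at [-1.405, 0.591, 0.048, 1.609, -0.033, 0.943, -0.034], TCP at [0.186, 0.701, 0.248] pointing down, gripper open.
Joint ranges: [-2.69, 2.69], [-0.47, 2.24], [-1.27, 1.36], [0.19, 2.51], [-1.53, 4.68], [0.08, 2.07], [-3.09, 3.09]. Speed limits (rad/s): [2.57, 2.57, 3.14, 3.14, 3.14, 3.14, 3.14].

### API

Orientations are given as a rotation vector (axis times angle).
In Python, from workcell import r gives the robot as it stands.
- The arm moves only by the shell command python3 -m jog 'ROWS' [FORCE]. ROWS is JSON, a list of rows, each a list of 7 numbers: the shift along the tool's x, y, z in cm, then the turn, a rotation vector about the tool's x, y, z in degrees, then the closure in counts, from 0 (fully open) to 255 (shut). A call has exactly 5 rows; each row shifts and turns the pose as measured when the row begins, along the tool's axes as they then stand; what a row does not reach is not made up. A row lasts 1/12 s, in which the tool goes at most 41.7 mm and 7.16 degrees, less where a joint would pass 70% of its speed; a pose out of reach is approached as far as the arm can. A call is refused whole if a number of a shift passes 4.17 or a number of a turn 7.16, either way. A call with a gripper value outside its range is refused whole. The fingers move at their own pace and stop on an object; FORCE is the grip in N (left out, the last holds). Time passes only in rows, so rows that do not move let the fingers close, or fill a call up. It gives the time, the measured TCP pose, the force and the opening at its end, in the units of the state.
- r.get_state(): the state, without advancing time (a new reading comes with each control period).
- r.read_camera(name): name is "scene" or "top"; returns the picture (400x640x3 uint8, blue, green, red); there is no depth.
- r.camera_params(name): a dict with "K" (3x3 intrinsics, pixels), "view" (4x4, takes a point from world to camera coordinates). Camera axes: x right, y up, looking along -z (the intrinsics and any distortion apply to the point x, -y, -z); pixel columns grow to the right and rows downward; lengths in m; the calibration is good to about 2 mm. A picture is of the moment at which its call begins. camera_params takes no time and is no camera call.
- r.sign_off(): hands the job in, once; it reports no verdict.
The state is a dict: "clock": time; "qpos": joint angles; "joint_vel": joint speeds; "effort": joint torques, N m; "tcp_pos": TCP position; "ee_rot": TCP orientation; "contact_force": force on the tool from outside, world axes, zero at the start; "wrist_torque": the same for the moment, N m; "width": finger opening in m.
Only numpy, scipy, OpenCV 4.12 (cv2) and the standard library are available. Lean on these libraries where they do the work, as an engineer would, in place of code of your own. Each camera call takes 0.05 s, during which the arm holds its last target.

## Working session

There is one attempt and no reset: what is moved stays moved. The work goes in short steps, Python scripts to look and compute and a shell command to move; the robot and the scene stay as the last step left them, time stands still between calls to the robot, and variables do not carry over. Pictures are saved under pics/ and viewed, and the job is handed in when it is done.

```bash
ls; mkdir -p pics
python3 - <<'E'
from workcell import r
import cv2
for n in("scene","top"):
    im=r.read_camera(n); cv2.imwrite(f"pics/{n}0.png",im); p=r.camera_params(n); print(n,p)
s=r.get_state(); print(s, r.tcp_to_tips)
E
```

```text
pics
scene {'K': array([[475.87197489,   0.        , 318.52290649],
       [  0.        , 475.87197489, 199.45001963],
       [  0.        ,   0.        ,   1.        ]]), 'view': array([[ 0.71724992, -0.69681092, -0.00266546, -0.40806075],
       [ 0.48646339,  0.49798635,  0.71788785, -0.28753786],
       [-0.49890473, -0.51620165,  0.69615367, -1.13524364],
       [ 0.        ,  0.        ,  0.        ,  1.        ]])}
top {'K': array([[423.92894423,   0.        , 321.31025048],
       [  0.        , 423.92894423, 198.67060087],
       [  0.        ,   0.        ,   1.        ]]), 'view': array([[-0.1616468 , -0.98684272, -0.00342833,  0.02140581],
       [ 0.92747093, -0.15310661,  0.34111   , -0.48272607],
       [-0.33714682,  0.05195966,  0.94001713, -1.30380993],
       [ 0.        ,  0.        ,  0.        ,  1.        ]])}
{'clock': 0.1, 'qpos': array([-1.40451575,  0.59204399,  0.04829822,  1.6097161 , -0.03329497,
        0.94270824, -0.03373095]), 'joint_vel': array([-0.0006425 , -0.0020975 , -0.00014697, -0.00074198,  0.00196987,
       -0.00135702,  0.00025035]), 'effort': array([ 4.31811597e-03, -5.49991393e+01,  1.55344930e+00, -1.98824608e+01,
        9.78710479e-03,  3.80353609e-03, -3.85086821e-06]), 'tcp_pos': array([0.18603009, 0.69997519, 0.24723481]), 'ee_rot': array([ 0.20226112,  1.56131436, -0.20551329]), 'contact_force': array([-0.59961024,  0.28704579, -0.06980595]), 'wrist_torque': array([0.03444955, 0.02107861, 0.04803971]), 'width': 0.08508024921730556} 0.017
```

View pics/scene0.png

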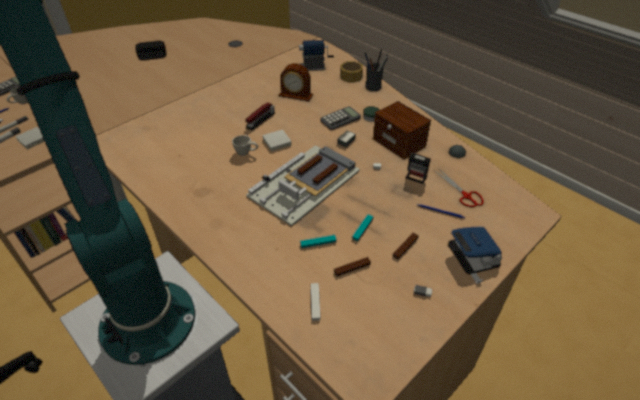

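View pics/top0.png

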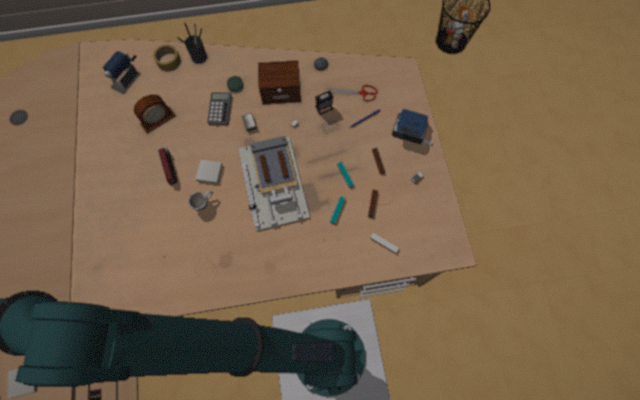

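The top view shows the slide base around (275,185), brown loose slats at (379,161) and (374,204), with turquoise and white decoys near them. Next I zoom in.

```bash
cat > h.py <<'E'
import numpy as np, cv2
from workcell import r
from scipy.spatial.transform import Rotation as R
def proj(n,P):
    p=r.camera_params(n); P=np.atleast_2d(np.array(P,float)); V=p["view"]
    c=P@V[:3,:3].T+V[:3,3]; K=p["K"]
    return np.c_[K[0,0]*c[:,0]/-c[:,2]+K[0,2], K[1,1]*-c[:,1]/-c[:,2]+K[1,2]]
def plane(n,uv,z):
    p=r.camera_params(n);V=p["view"];K=p["K"]; uv=np.atleast_2d(uv).astype(float); 
    d=np.c_[(uv[:,0]-K[0,2])/K[0,0], -(uv[:,1]-K[1,2])/K[1,1], -np.ones(len(uv))]@V[:3,:3]
    o=-V[:3,:3].T@V[:3,3]; t=(z-o[2])/d[:,2]
    return o+d*t[:,None]
def crop(n,im,x0,y0,x1,y1,f,out):
    cv2.imwrite(out,cv2.resize(im[y0:y1,x0:x1],None,fx=f,fy=f,interpolation=cv2.INTER_CUBIC))
E
python3 - <<'E'
from h import *
a=cv2.imread("pics/top0.png");b=cv2.imread("pics/scene0.png")
crop("",a,230,125,330,235,5,"pics/t1.png");crop("",a,320,130,420,260,4,"pics/t2.png")
crop("",b,235,135,375,235,5,"pics/s1.png")
E
```

```text
(no output)
```

View pics/t1.png

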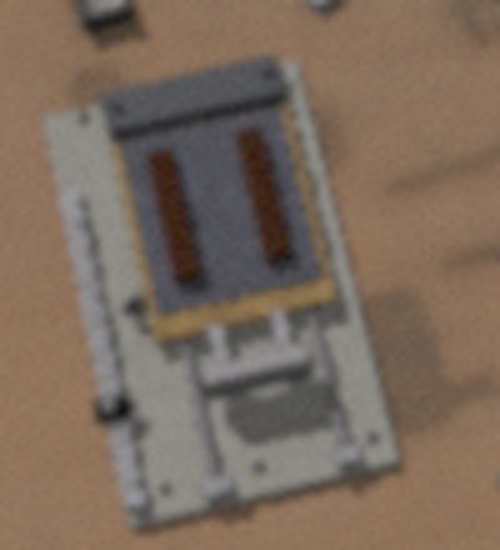

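View pics/t2.png

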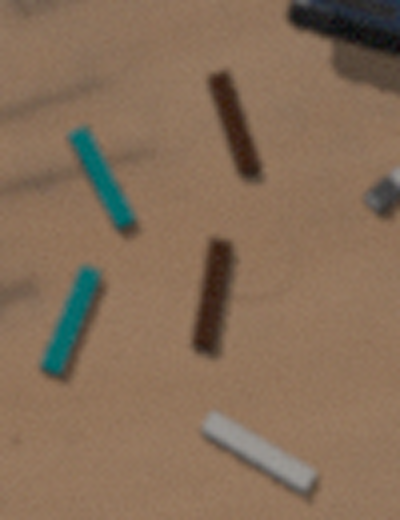

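View pics/s1.png

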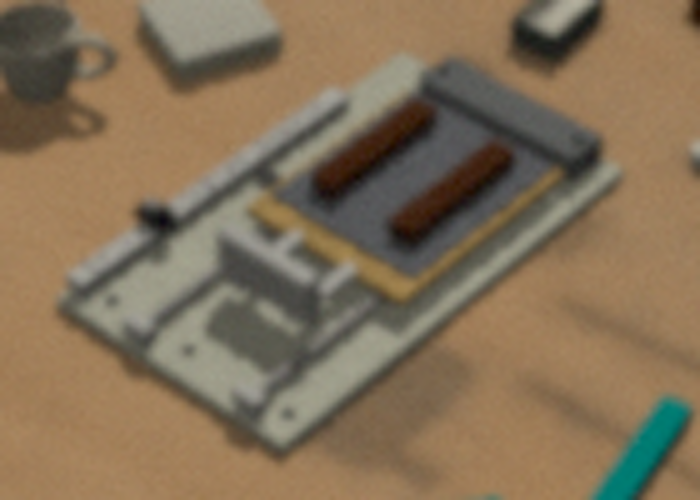

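```bash
cat > fit.py <<'E'
from h import *
from scipy.optimize import least_squares, minimize
def fitbase(obs, f=lambda p:p):
    # obs: list (cam, uv, local xyz)
    def res(q):
        c,s=np.cos(q[2]),np.sin(q[2]); out=[]
        for n,uv,l in obs:
            P=[q[0]+c*l[0]-s*l[1], q[1]+s*l[0]+c*l[1], l[2]]
            out+=list(proj(n,P)[0]-uv)
        return np.array(out)
    o=least_squares(res,[0.7,0,0],loss='soft_l1'); return o.x,res(o.x).reshape(-1,2)
def box(q,z0,L=.1,W=.02,H=.014):
    c,s=np.cos(q[2]),np.sin(q[2]); 
    return np.array([[q[0]+c*x*L/2-s*y*W/2,q[1]+s*x*L/2+c*y*W/2,z0+h*H] for x in(-1,1) for y in(-1,1) for h in(0,1)])
def brown(im):
    b,g,rr=[im[...,i].astype(float) for i in range(3)]
    hsv=cv2.cvtColor(im,cv2.COLOR_BGR2HSV)
    return ((hsv[...,1]>135)&(hsv[...,2]<125)&((hsv[...,0]<16)|(hsv[...,0]>170))).astype(np.uint8)
def fitslat(q0,z0,ims,cams=("top","scene"),F=6):
    data={}
    for n in cams:
        c=proj(n,[q0[0],q0[1],z0])[0]; x0,y0=(c-22).astype(int)
        sub=ims[n][y0:y0+44,x0:x0+44]; big=cv2.resize(sub,None,fx=F,fy=F,interpolation=cv2.INTER_CUBIC)
        m=brown(big); k,lab,st,ce=cv2.connectedComponentsWithStats(m)
        mid=np.array([22*F,22*F]); j=1+np.argmin([np.hypot(*(ce[i]-mid))-st[i,4]/50 for i in range(1,k)]) 
        data[n]=((lab==j).astype(np.float32),x0,y0)
    def cost(q):
        t=0
        for n,(m,x0,y0) in data.items():
            uv=proj(n,box(q,z0)); uv=(uv-[x0,y0]+.5)*F-.5
            hull=cv2.convexHull(uv.astype(np.float32))
            r_=np.zeros(m.shape,np.float32); cv2.fillConvexPoly(r_,np.round(hull*16).astype(np.int32),1.,cv2.LINE_AA,4)
            t+=np.abs(cv2.GaussianBlur(r_,(0,0),4)-cv2.GaussianBlur(m,(0,0),4)).sum()/m.sum()
        return t
    best=min((minimize(cost,[q0[0],q0[1],a],method='Nelder-Mead',options=dict(initial_simplex=[[q0[0],q0[1],a],[q0[0]+.01,q0[1],a],[q0[0],q0[1]+.01,a],[q0[0],q0[1],a+.15]],xatol=1e-4,fatol=1e-4)) for a in ([q0[2]] if len(q0)>2 else np.arange(0,3.1,.4))),key=lambda o:o.fun)
    return best.x,best.fun
E
python3 - <<'E'
from fit import *
u=lambda p,o,f:(np.array(p)+.5)/f-.5+o
T=lambda x,y:u((x,y),np.array([230,125]),5); S=lambda x,y:u((x,y),np.array([235,135]),5)
c=[(-.19,.11,.01),(-.19,-.08,.01),(.13,-.08,.01),(.13,.11,.01)]
obs=[("top",T(133,525),c[0]),("top",T(400,462),c[1]),("top",T(297,62),c[2]),("top",T(45,118),c[3]),
("scene",S(60,300),c[0]),("scene",S(282,447),c[1]),("scene",S(620,172),c[2]),("scene",S(405,55),c[3])]
q,e=fitbase(obs); print(q,np.degrees(q[2]));print(e.round(1))
for o in obs: print(o[0],plane(o[0],o[1],.01).round(4))
for n in("top","scene"):
    q,e=fitbase([o for o in obs if o[0]==n]); print(n,q)
ims={n:cv2.imread(f"pics/{n}0.png") for n in("top","scene")}
for uv in((379,161),(374,204)):
    p=plane("top",uv,.007)[0]
    for cams in(("top",),("scene",),("top","scene")): print(fitslat(p[:2],0,ims,cams))
print(plane("scene",[[405,246],[352,267]],.007))
E
```

```text
[0.62908603 0.08186421 0.08736466] 5.005626148862487
[[-0.3  0.8]
 [ 1.   0.1]
 [ 0.7 -0.8]
 [-0.  -0.4]
 [-1.6 -0.5]
 [ 0.   0.3]
 [ 1.2 -0.5]
 [-0.7 -0.9]]
top [[0.4328 0.1735 0.01  ]]
top [[ 0.4475 -0.0112  0.01  ]]
top [[0.7627 0.0165 0.01  ]]
top [[0.7474 0.2029 0.01  ]]
scene [[0.4324 0.1699 0.01  ]]
scene [[ 0.4475 -0.0134  0.01  ]]
scene [[0.7609 0.0144 0.01  ]]
scene [[0.7471 0.1975 0.01  ]]
top [0.62910668 0.08306397 0.08859492]
scene [0.6287692  0.08006398 0.08461948]
(array([ 0.62296461, -0.28632828, -0.02370486]), np.float64(1.1166026592254639))
(array([ 0.62026519, -0.28571291,  3.28685723]), np.float64(0.2928963899612427))Traceback (most recent call last):
  File "<stdin>", line 14, in <module>
  File "fit.py", line 35, in fitslat
    best=min((minimize(cost,[q0[0],q0[1],a],method='Nelder-Mead',options=dict(initial_simplex=[[q0[0],q0[1],a],[q0[0]+.01,q0[1],a],[q0[0],q0[1]+.01,a],[q0[0],q0[1],a+.15]],xatol=1e-4,fatol=1e-4)) for a in ([q0[2]] if len(q0)>2 else np.arange(0,3.1,.4))),key=lambda o:o.fun)
  File "fit.py", line 35, in <genexpr>
    best=min((minimize(cost,[q0
[... 168 characters left out ...]
 a in ([q0[2]] if len(q0)>2 else np.arange(0,3.1,.4))),key=lambda o:o.fun)
              ~~~~~~~~^^^^^^^^^^^^^^^^^^^^^^^^^^^^^^^^^^^^^^^^^^^^^^^^^^^^^^^^^^^^^^^^^^^^^^^^^^^^^^^^^^^^^^^^^^^^^^^^^^^^^^^^^^^^^^^^^^^^^^^^^^^^^^^^^^^^^^^^^^^^^^^^^^^^^^^^^^^^^^^^^^^^^^^^^^^^^
    res = _minimize_neldermead(fun, x0, args, callback, bounds=bounds,
                               **options)
    fxr = func(xr)
    fx = function(np.copy(x), *(wrapper_args + args))
  File "fit.py", line 30, in cost
    uv=proj(n,box(q,z0)); uv=(uv-[x0,y0]+.5)*F-.5
  File "h.py", line 5, in proj
    p=r.camera_params(n); P=np.atleast_2d(np.array(P,float)); V=p["view"]
ValueError: time passes only in moves, steps and waits
```

```bash
sed -i 's/p=r.camera_params(n);/p=CP[n];/' h.py; sed -i '3a CP={n:r.camera_params(n) for n in ("top","scene")}' h.py
python3 - <<'E'
from fit import *
ims={n:cv2.imread(f"pics/{n}0.png") for n in("top","scene")}
for n,uv in(("top",(379,161)),("top",(386,161)),("top",(374,204)),("top",(365,204)),("scene",(405,246)),("scene",(352,267)),("scene",(370,270)),("top",(264,167)),("top",(281,165))):
    print(n,uv,ims[n][uv[1],uv[0]],cv2.cvtColor(ims[n][uv[1]:uv[1]+1,uv[0]:uv[0]+1],cv2.COLOR_BGR2HSV).ravel())
E
```

```text
top (379, 161) [17 30 58] [ 10 180  58]
top (386, 161) [ 96 117 145] [ 13  86 145]
top (374, 204) [30 39 65] [  8 137  65]
top (365, 204) [ 89 113 144] [ 13  97 144]
scene (405, 246) [19 35 65] [ 10 180  65]
scene (352, 267) [21 30 60] [  7 166  60]
scene (370, 270) [ 91 129 164] [ 16 114 164]
top (264, 167) [24 37 62] [ 10 156  62]
top (281, 165) [31 39 62] [  8 127  62]
```

```bash
sed -i 's/return ((hsv.*/return ((hsv[...,1]>105)\&(hsv[...,2]<108)\&(rr-b>22)).astype(np.uint8)/' fit.py
python3 - <<'E'
from fit import *
ims={n:cv2.imread(f"pics/{n}0.png") for n in("top","scene")}
for uv in((379,161),(374,204)):
    p=plane("top",uv,.007)[0]
    for cams in(("top",),("scene",),("top","scene")):
        q,f=fitslat(p[:2],0,ims,cams); print(cams,q.round(4),np.degrees(q[2]).round(1),round(f,3))
for q0 in((.644+.003,.114,.087),(.644,.051,.087)):
    for cams in(("top",),("scene",),("top","scene")):
        q,f=fitslat(q0,.031,ims,cams); print(cams,q.round(4),np.degrees(q[2]).round(1),round(f,3))
E
```

```text
('top',) [ 0.6203 -0.2863  0.047 ] 2.7 0.306
('scene',) [ 0.6153 -0.2891  0.0976] 5.6 0.055
('top', 'scene') [ 0.6166 -0.2885  0.0978] 5.6 0.413
('top',) [ 0.4648 -0.2346  2.7715] 158.8 0.171
('scene',) [ 0.4597 -0.2366 -0.3525] -20.2 0.106
('top', 'scene') [ 0.4607 -0.2341 -0.3511] -20.1 0.415
('top',) [0.6458 0.1178 0.1572] 9.0 0.63
('scene',) [0.6437 0.1184 0.231 ] 13.2 0.662
('top', 'scene') [0.6426 0.118  0.1584] 9.1 1.339
('top',) [0.6523 0.0517 0.0744] 4.3 0.643
('scene',) [0.6523 0.0554 0.2089] 12.0 0.613
('top', 'scene') [0.6513 0.0528 0.1015] 5.8 1.332
```

```bash
cat > ov.py <<'E'
from fit import *
def draw(n,im,boxes,pts,x0,y0,x1,y1,f,out):
    g=cv2.resize(im[y0:y1,x0:x1],None,fx=f,fy=f,interpolation=cv2.INTER_CUBIC)
    t=lambda P:np.round(((proj(n,P)-[x0,y0]+.5)*f-.5)).astype(int)
    for b in boxes:
        uv=t(b)
        for i in range(8):
            for j in range(i):
                if bin(i^j).count('1')==1: cv2.line(g,tuple(map(int,uv[i])),tuple(map(int,uv[j])),(0,255,0) if (i&1 and j&1) else (0,160,160),1)
    for p in pts:
        cv2.circle(g,tuple(map(int,t(p)[0])),3,(255,0,255),1)
    cv2.imwrite(out,g)
def tr(q,l):
    c,s=np.cos(q[2]),np.sin(q[2]); l=np.array(l,float); return np.array([q[0]+c*l[0]-s*l[1],q[1]+s*l[0]+c*l[1],l[2]])
E
python3 - <<'E'
from ov import *
ims={n:cv2.imread(f"pics/{n}0.png") for n in("top","scene")}
q=np.array([.629,.082,.0874])
def bb(lx,ly,z0,L,W,H,q=q):
    p=tr(q,(lx,ly,0)); return box([p[0],p[1],q[2]],z0,L,W,H)
B=[bb(-.03,.015,0,.32,.19,.01),bb(.11,.015,.01,.034,.12,.022),bb(.015,0,.031,.134,.118,0),bb(-.115,0,.024,.014,.075,.036),bb(.015,.032,.031,.1,.02,.014),bb(.015,-.032,.031,.1,.02,.014)]
pts=[tr(q,(-.04,.082,.025))]
draw("top",ims["top"],B,pts,230,125,330,235,5,"pics/o1.png")
draw("scene",ims["scene"],B,pts,235,135,375,235,5,"pics/o2.png")
S=[box([.6166,-.2885,.0978],0),box([.4607,-.2341,-.351],0)]
draw("top",ims["top"],S,[],350,140,400,225,7,"pics/o3.png")
draw("scene",ims["scene"],S,[],325,225,430,285,7,"pics/o4.png")
E
```

```text
(no output)
```

View pics/o1.png

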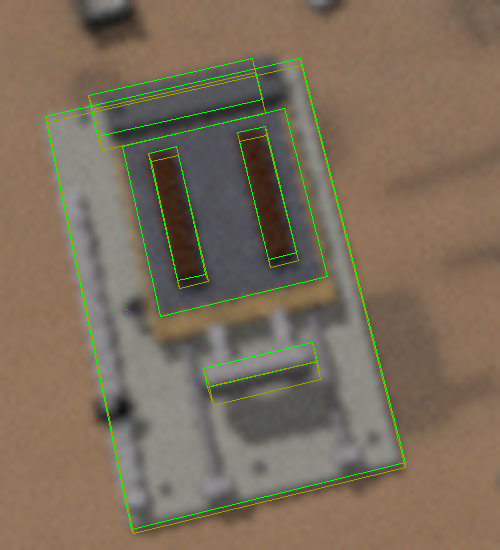

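View pics/o2.png

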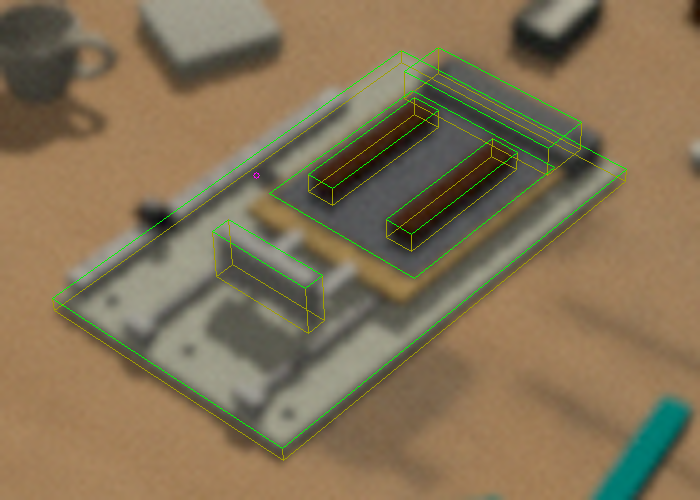

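View pics/o3.png

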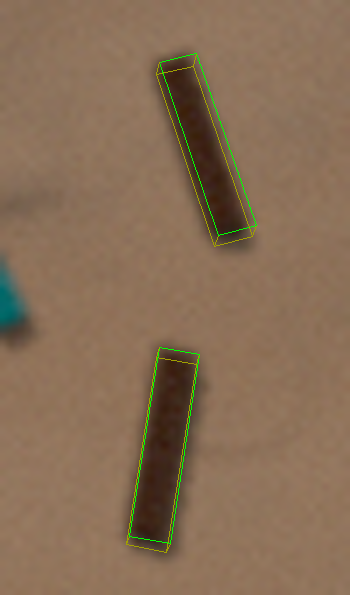

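View pics/o4.png

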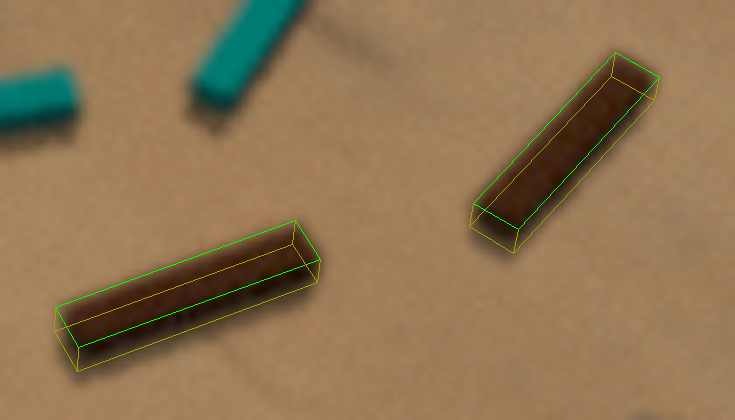

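The overlays match base, tray, lower slats and both brown slats to about 2–3 mm. I'll write a planning helper and start moving.

```bash
cat > go.py <<'E'
import sys
from h import *
def axes(psi):
    # tool x down, tool y at world yaw psi
    x=np.array([0,0,-1.]);y=np.array([np.cos(psi),np.sin(psi),0]);return np.c_[x,y,np.cross(x,y)]
def plan(P,psi,step=4.1,maxrows=40,rot=7.1):
    s=r.get_state(); p=s["tcp_pos"].copy(); A=R.from_rotvec(s["ee_rot"]); B=R.from_matrix(axes(np.radians(psi)))
    y=A.as_matrix()[:,1]; tilt=np.degrees(np.arccos(-A.as_matrix()[2,0]))
    print("clk %.2f"%s["clock"],"p",p.round(4),"yaw %.1f tilt %.1f"%(np.degrees(np.arctan2(y[1],y[0])),tilt),"F",s["contact_force"].round(1),"w %.4f"%s["width"],"q1,q7 %.2f %.2f"%(s["qpos"][0],s["qpos"][6]))
    P=np.array(P); rv=(A.inv()*B).as_rotvec(degrees=True)
    d=A.inv().apply(P-p)*100; print("total tool shift",d.round(2),"turn",rv.round(1))
    n=max(int(np.ceil(np.abs(rv).max()/rot)),int(np.ceil(np.linalg.norm(d)/step)),1); 
    for i in range(min(n,maxrows)):
        rvr=(A.inv()*B).as_rotvec(degrees=True)/(n-i); d=A.inv().apply((P-p)/(n-i))
        print([round(float(v),2) for v in d*100]+[round(float(v),1) for v in rvr])
        p=p+A.apply(d); A=A*R.from_rotvec(rvr,degrees=True)
if __name__=="__main__":
    a=[float(v) for v in sys.argv[1:]]; plan(a[:3],a[3],*(a[4:5]))
E
python3 go.py .6166 -.2885 .12 95.6; python3 go.py .6166 -.2885 .12 -84.4 | head -2
```

```text
clk 0.10 p [0.186  0.7    0.2472] yaw 75.1 tilt 0.1 F [-0.6  0.3 -0.1] w 0.0851 q1,q7 -1.40 -0.03
total tool shift [ 12.91 -84.45  67.  ] turn [-20.5  -0.    0.1]
[0.48, -3.13, 2.48, -0.8, -0.0, 0.0]
[0.48, -3.16, 2.44, -0.8, -0.0, 0.0]
[0.48, -3.19, 2.4, -0.8, -0.0, 0.0]
[0.48, -3.22, 2.36, -0.8, -0.0, 0.0]
[0.48, -3.25, 2.31, -0.8, -0.0, 0.0]
[0.48, -3.29, 2.27, -0.8, -0.0, 0.0]
[0.48, -3.31, 2.23, -0.8, -0.0, 0.0]
[0.48, -3.34, 2.18, -0.8, -0.0, 0.0]
[0.48, -3.37, 2.14, -0.8, -0.0, 0.0]
[0.48, -3.4, 2.09, -0.8, -0.0, 0.0]
[0.48, -3.43, 2.05, -0.8, -0.0, 0.0]
[0.48, -3.46, 2.0, -0.8, -0.0, 0.0]
[0.48, -3.48, 1.96, -0.8, -0.0, 0.0]
[0.47, -3.51, 1.91, -0.8, -0.0, 0.0]
[0.47, -3.53, 1.86, -0.8, -0.0, 0.0]
[0.47, -3.56, 1.82, -0.8, -0.0, 0.0]
[0.47, -3.58, 1.77, -0.8, -0.0, 0.0]
[0.47, -3.6, 1.72, -0.8, -0.0, 0.0]
[0.47, -3.63, 1.67, -0.8, -0.0, 0.0]
[0.47, -3.65, 1.62, -0.8, -0.0, 0.0]
[0.47, -3.67, 1.58, -0.8, -0.0, 0.0]
[0.47, -3.69, 1.53, -0.8, -0.0, 0.0]
[0.47, -3.71, 1.48, -0.8, -0.0, 0.0]
[0.47, -3.73, 1.43, -0.8, -0.0, 0.0]
[0.47, -3.75, 1.38, -0.8, -0.0, 0.0]
[0.47, -3.77, 1.33, -0.8, -0.0, 0.0]
[0.47, -3.78, 1.28, -0.8, -0.0, 0.0]
clk 0.10 p [0.186  0.7    0.2472] yaw 75.1 tilt 0.1 F [-0.6  0.3 -0.1] w 0.0851 q1,q7 -1.40 -0.03
total tool shift [ 12.91 -84.45  67.  ] turn [159.5   0.2   0. ]
```

```bash
python3 -m jog '[[0.5,-2,3.6,0,0,0,100],[0,-2,3.6,0,0,0,100],[0,-2.2,3.5,0,0,0,100],[0,-2.5,3.3,0,0,0,100],[0,-2.7,3.1,0,0,0,100]]'; python3 -m jog '[[0,-3.2,2.6,-1,0,0,100],[0,-3.2,2.5,-1,0,0,100],[0,-3.3,2.4,-1,0,0,100],[0,-3.3,2.4,-1,0,0,100],[0,-3.4,2.3,-1,0,0,100]]'; python3 go.py .6166 -.2885 .13 95.6
```

```text
clock: 0.52
tcp_pos: [0.3127, 0.5531, 0.2374]
ee_rot: [0.187, 1.573, -0.183]
contact_force: [0.8, 0.8, -0.3]
width: 0.0521
clock: 0.93
tcp_pos: [0.4013, 0.3641, 0.2343]
ee_rot: [0.115, 1.577, -0.114]
contact_force: [1.0, -1.0, -0.4]
width: 0.0519
clk 0.93 p [0.4013 0.3641 0.2343] yaw 81.6 tilt 0.5 F [ 1.  -1.  -0.4] w 0.0519 q1,q7 -0.84 0.63
total tool shift [ 10.16 -61.44  30.88] turn [-14.   -0.5  -0. ]
[0.6, -3.61, 1.82, -0.8, -0.0, -0.0]
[0.6, -3.64, 1.76, -0.8, -0.0, -0.0]
[0.6, -3.66, 1.71, -0.8, -0.0, -0.0]
[0.6, -3.69, 1.66, -0.8, -0.0, -0.0]
[0.6, -3.71, 1.61, -0.8, -0.0, -0.0]
[0.6, -3.73, 1.55, -0.8, -0.0, -0.0]
[0.6, -3.76, 1.5, -0.8, -0.0, -0.0]
[0.61, -3.78, 1.44, -0.8, -0.0, -0.0]
[0.61, -3.8, 1.39, -0.8, -0.0, -0.0]
[0.61, -3.82, 1.33, -0.8, -0.0, -0.0]
[0.61, -3.84, 1.28, -0.8, -0.0, -0.0]
[0.61, -3.85, 1.22, -0.8, -0.0, -0.0]
[0.61, -3.87, 1.17, -0.8, -0.0, -0.0]
[0.61, -3.89, 1.11, -0.8, -0.0, -0.0]
[0.61, -3.9, 1.06, -0.8, -0.0, -0.0]
[0.61, -3.92, 1.0, -0.8, -0.0, -0.0]
[0.61, -3.93, 0.94, -0.8, -0.0, -0.0]
```

```bash
python3 -m jog '[[0.4,-3.6,1.8,-1,0,0,100],[0.4,-3.6,1.8,-1,0,0,100],[0.4,-3.7,1.7,-1,0,0,100],[0.5,-3.7,1.7,-1,0,0,100],[0.5,-3.7,1.6,-1,0,0,100]]'; python3 -m jog '[[0.6,-3.7,1.6,-1,0,0,100],[0.6,-3.7,1.5,-1,0,0,100],[0.6,-3.8,1.4,-1,0,0,100],[0.7,-3.8,1.4,-1,0,0,100],[0.7,-3.8,1.3,-1,0,0,100]]'; python3 -m jog '[[0.6,-3.8,1.3,-1,0,0,110],[0.6,-3.8,1.2,-1,0,0,110],[0.6,-3.8,1.2,-1,0,0,120],[0.7,-3.8,1.1,-1,0,0,120],[0.7,-3.8,1.1,-1,0,0,120]]';  python3 go.py .6166 -.2885 .08 95.6
```

```text
clock: 1.35
tcp_pos: [0.4675, 0.1682, 0.2118]
ee_rot: [0.044, 1.577, -0.041]
contact_force: [0.4, -0.8, -0.4]
width: 0.0518
clock: 1.77
tcp_pos: [0.5351, -0.0259, 0.1781]
ee_rot: [-0.029, 1.578, 0.033]
contact_force: [0.5, 1.2, -0.0]
width: 0.0516
clock: 2.18
tcp_pos: [0.6069, -0.2183, 0.1422]
ee_rot: [-0.099, 1.58, 0.106]
contact_force: [0.2, -0.1, 0.4]
width: 0.045
clk 2.18 p [ 0.6069 -0.2183  0.1422] yaw 97.4 tilt 0.7 F [ 0.2 -0.1  0.4] w 0.0450 q1,q7 0.28 1.97
total tool shift [ 6.18 -7.12  0.12] turn [ 1.8 -0.6 -0.3]
[2.06, -2.37, 0.04, 0.6, -0.2, -0.1]
[2.06, -2.37, 0.06, 0.6, -0.2, -0.1]
[2.07, -2.36, 0.08, 0.6, -0.2, -0.1]
```

```bash
python3 -m jog '[[1.5,-2.4,0,0.6,-0.2,-0.1,120],[1.5,-2.4,0,0.6,-0.2,-0.1,120],[1.5,-2.3,0.1,0.6,-0.2,-0.1,120],[1,0,0,0,0,0,120],[0,0,0,0,0,0,120]]';  python3 go.py .6166 -.2885 .0195 95.6
python3 - <<'E'
from ov import *
ims={n:r.read_camera(n) for n in("top","scene")}
tcp=r.get_state()["tcp_pos"]; 
S=[box([.6166,-.2885,.0978],0)]
draw("top",ims["top"],S,[tcp],330,110,430,200,7,"pics/g1.png")
draw("scene",ims["scene"],S,[tcp],355,185,455,275,7,"pics/g2.png")
E
```

```text
clock: 2.6
tcp_pos: [0.6166, -0.3077, 0.0818]
ee_rot: [-0.071, 1.568, 0.058]
contact_force: [-0.7, 1.1, 0.1]
width: 0.0452
clk 2.60 p [ 0.6166 -0.3077  0.0818] yaw 94.7 tilt 0.5 F [-0.7  1.1  0.1] w 0.0452 q1,q7 0.39 2.04
total tool shift [6.22 1.97 0.15] turn [-0.9  0.1  0.5]
[3.11, 0.98, 0.07, -0.4, 0.0, 0.2]
[3.11, 0.97, 0.08, -0.4, 0.0, 0.2]
```

View pics/g1.png

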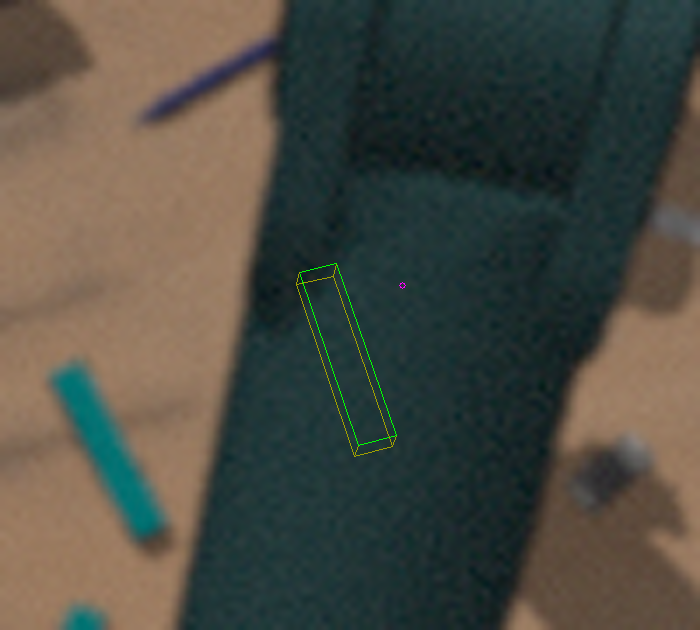

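View pics/g2.png

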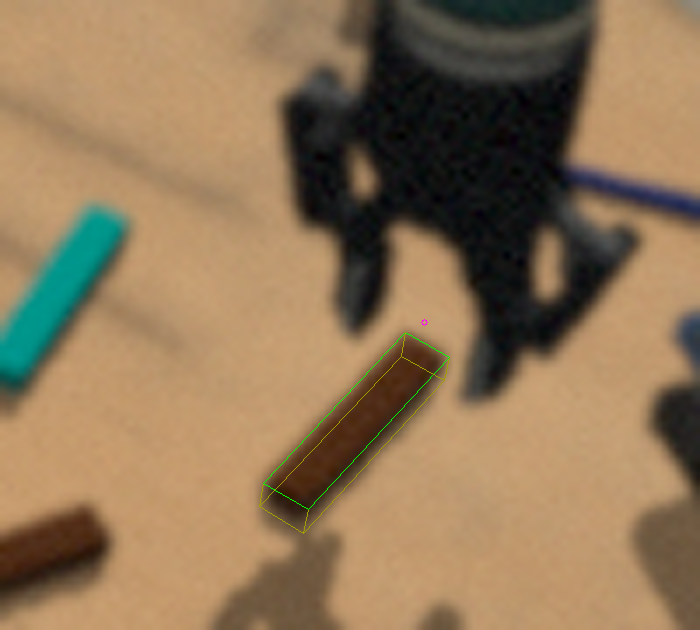

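```bash
python3 -m jog '[[1,0.9,0,-0.4,0,0.2,120],[1,0.9,0.1,-0.4,0,0.2,120],[0,0,0,0,0,0,120],[0,0,0,0,0,0,120],[0,0,0,0,0,0,120]]';  python3 go.py .6166 -.2885 .0195 95.6
```

```text
clock: 3.12
tcp_pos: [0.6195, -0.2793, 0.0644]
ee_rot: [-0.084, 1.562, 0.086]
contact_force: [0.2, 0.3, 0.0]
width: 0.0453
clk 3.12 p [ 0.6195 -0.2793  0.0644] yaw 96.2 tilt 0.4 F [0.2 0.3 0. ] w 0.0453 q1,q7 0.37 2.03
total tool shift [ 4.49 -0.89 -0.41] turn [ 0.6  0.4 -0.1]
[2.24, -0.45, -0.21, 0.3, 0.2, -0.0]
[2.24, -0.45, -0.2, 0.3, 0.2, -0.0]
```

```bash
python3 -m jog '[[1.5,-0.8,-0.3,0,0.2,0,120],[0,0,0,0,0,0,120],[0,0,0,0,0,0,120],[0,0,0,0,0,0,120],[0,0,0,0,0,0,120]]';  python3 go.py .6166 -.2885 .0195 95.6
```

```text
clock: 3.53
tcp_pos: [0.6181, -0.2881, 0.0486]
ee_rot: [-0.086, 1.565, 0.087]
contact_force: [0.8, -0.5, -0.8]
width: 0.0452
clk 3.53 p [ 0.6181 -0.2881  0.0486] yaw 96.3 tilt 0.2 F [ 0.8 -0.5 -0.8] w 0.0452 q1,q7 0.38 2.04
total tool shift [ 2.91 -0.03 -0.17] turn [ 0.7  0.2 -0. ]
[2.91, -0.03, -0.17, 0.7, 0.2, -0.0]
```

```bash
python3 -m jog '[[2.2,0,-0.2,0.7,0.2,0,120],[0,0,0,0,0,0,120],[0.5,0,0,0,0,0,120],[0,0,0,0,0,0,120],[0,0,0,0,0,0,160]]' 30; python3 go.py .6166 -.2885 .0195 95.6
python3 - <<'E'
from ov import *
im=r.read_camera("scene")
draw("scene",im,[box([.6166,-.2885,.0978],0)],[r.get_state()["tcp_pos"]],355,185,455,275,7,"pics/g3.png")
E
```

```text
clock: 3.95
tcp_pos: [0.6176, -0.2903, 0.0232]
ee_rot: [-0.077, 1.565, 0.074]
contact_force: [0.6, -0.3, -0.3]
width: 0.0346
clk 3.95 p [ 0.6176 -0.2903  0.0232] yaw 95.5 tilt 0.3 F [ 0.6 -0.3 -0.3] w 0.0346 q1,q7 0.38 2.03
total tool shift [ 0.37  0.19 -0.08] turn [-0.1  0.2  0.1]
[0.37, 0.19, -0.08, -0.1, 0.2, 0.1]
```

View pics/g3.png

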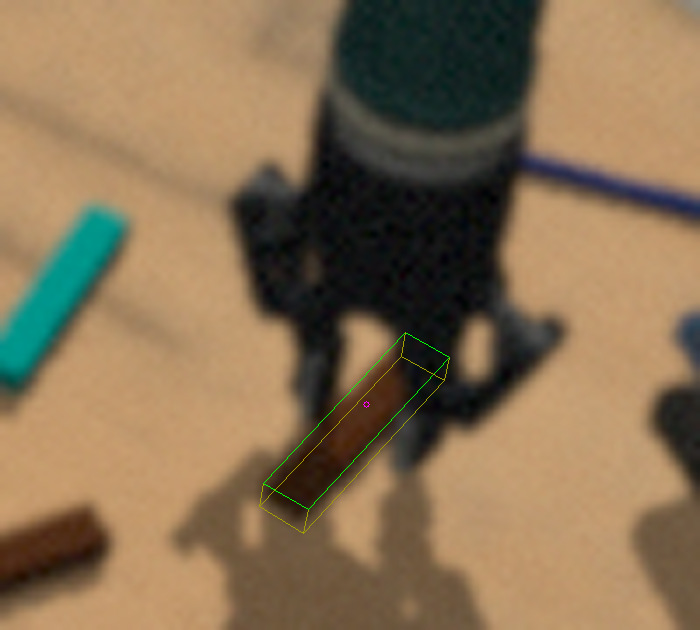

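The fingers straddle the slat, which runs from (285,500) to (425,350) in the crop, with the TCP at its middle. Closing.

```bash
python3 -m jog '[[0.3,0,0,0,0,0,160],[0,0,0,0,0,0,200],[0,0,0,0,0,0,255],[0,0,0,0,0,0,255],[0,0,0,0,0,0,255]]' 30;  python3 -m jog '[[0,0,0,0,0,0,255],[-2,0,0,0,0,0,255],[-2.5,0,0,0,0,0,255],[-3,0,0,0,0,0,255],[-3,0,0,0,0,0,255]]'; python3 go.py .61 .08 .15 5
```

```text
clock: 4.42
tcp_pos: [0.6186, -0.2905, 0.022]
ee_rot: [-0.078, 1.563, 0.073]
contact_force: [1.2, -0.1, -0.6]
width: 0.0189
clock: 4.83
tcp_pos: [0.6125, -0.2876, 0.1219]
ee_rot: [-0.073, 1.579, 0.08]
contact_force: [0.6, 0.6, -0.0]
width: 0.0191
clk 4.83 p [ 0.6125 -0.2876  0.1219] yaw 95.6 tilt 0.6 F [ 0.6  0.6 -0. ] w 0.0191 q1,q7 0.37 2.04
total tool shift [-2.65 36.62  3.29] turn [90.6 -0.6  0.2]
[-0.2, 2.82, 0.25, 7.0, -0.0, 0.0]
[-0.2, 2.83, -0.09, 7.0, -0.0, 0.0]
[-0.2, 2.8, -0.43, 7.0, -0.0, 0.0]
[-0.2, 2.72, -0.77, 7.0, -0.0, 0.0]
[-0.2, 2.61, -1.09, 7.0, -0.0, 0.0]
[-0.2, 2.46, -1.4, 7.0, -0.0, 0.0]
[-0.2, 2.27, -1.69, 7.0, -0.0, 0.0]
[-0.2, 2.05, -1.95, 7.0, -0.0, 0.0]
[-0.21, 1.8, -2.18, 7.0, -0.0, 0.0]
[-0.21, 1.52, -2.39, 7.0, -0.0, 0.0]
[-0.21, 1.22, -2.55, 7.0, -0.0, 0.0]
[-0.21, 0.9, -2.68, 7.0, -0.0, 0.0]
[-0.21, 0.57, -2.77, 7.0, -0.0, 0.0]
```

```bash
python3 -m jog '[[-0.4,2.8,0.2,7,0,0,255],[-0.4,2.8,-0.1,7,0,0,255],[-0.3,2.8,-0.4,7,0,0,255],[-0.3,2.7,-0.8,7,0,0,255],[-0.3,2.6,-1.1,7,0,0,255]]';  python3 -m jog '[[-0.2,2.5,-1.4,7,0,0,255],[-0.2,2.3,-1.7,7,0,0,255],[-0.2,2,-2,7,0,0,255],[-0.2,1.8,-2.2,7,0,0,255],[-0.2,1.5,-2.4,7,0,0,255]]'; python3 go.py .6788 .0864 .13 5
```

```text
clock: 5.25
tcp_pos: [0.615, -0.158, 0.149]
ee_rot: [0.412, 1.521, -0.42]
contact_force: [0.0, 0.1, -0.4]
width: 0.0188
clock: 5.67
tcp_pos: [0.6164, -0.0089, 0.1599]
ee_rot: [0.897, 1.366, -0.896]
contact_force: [-0.3, -0.4, 0.6]
width: 0.0188
clk 5.67 p [ 0.6164 -0.0089  0.1599] yaw 23.8 tilt 0.7 F [-0.3 -0.4  0.6] w 0.0188 q1,q7 -0.33 0.69
total tool shift [ 2.99  9.53 -6.23] turn [18.8  0.5 -0.5]
[1.0, 3.18, -2.08, 6.3, 0.2, -0.2]
[1.0, 2.93, -2.41, 6.3, 0.2, -0.2]
[1.0, 2.66, -2.71, 6.3, 0.2, -0.2]
```

```bash
python3 -m jog '[[0.6,2.5,-2,6,0.2,-0.2,255],[0.6,2.3,-2.2,5,0.2,-0.2,255],[0.5,1.5,-1.5,3,0,0,255],[0,0,0,0,0,0,255],[0,0,0,0,0,0,255]]'; python3 go.py .6788 .0864 .13 5
```

```text
clock: 6.08
tcp_pos: [0.6579, 0.0823, 0.1423]
ee_rot: [1.086, 1.289, -1.08]
contact_force: [-0.7, -1.3, 0.5]
width: 0.0187
clk 6.08 p [0.6579 0.0823 0.1423] yaw 9.8 tilt 0.3 F [-0.7 -1.3  0.5] w 0.0187 q1,q7 -0.49 0.38
total tool shift [ 1.23  2.13 -0.04] turn [ 4.8 -0.3 -0. ]
[1.23, 2.13, -0.04, 4.8, -0.3, -0.0]
```

```bash
python3 -m jog '[[1.2,2.1,0,4.7,-0.3,0,255],[0,0,0,0,0,0,255],[2,0,0,0,0,0,255],[1.6,0,0,0,0,0,255],[0,0,0,0,0,0,255]]'; python3 go.py .6788 .0864 .067 5
python3 - <<'E'
from ov import *
im=r.read_camera("scene"); im2=r.read_camera("top"); p=r.get_state()["tcp_pos"]; q=[.629,.082,.0874]
B=[box([p[0],p[1],np.radians(95)],p[2]-.022), box([*tr(q,(.015,.032,0))[:2],q[2]],.031),box([*tr(q,(.015,-.032,0))[:2],q[2]],.031)]
draw("scene",im,B,[p],255,115,375,215,6,"pics/p1.png")
draw("top",im2,B,[p],230,105,330,205,6,"pics/p2.png")
E
```

```text
clock: 6.5
tcp_pos: [0.6778, 0.0807, 0.0948]
ee_rot: [1.145, 1.247, -1.146]
contact_force: [-1.1, 0.4, -0.7]
width: 0.0187
clk 6.50 p [0.6778 0.0807 0.0948] yaw 4.9 tilt 0.1 F [-1.1  0.4 -0.7] w 0.0187 q1,q7 -0.47 0.34
total tool shift [ 2.78  0.14 -0.57] turn [-0.1  0.1 -0. ]
[2.78, 0.14, -0.57, -0.1, 0.1, -0.0]
```

View pics/p1.png

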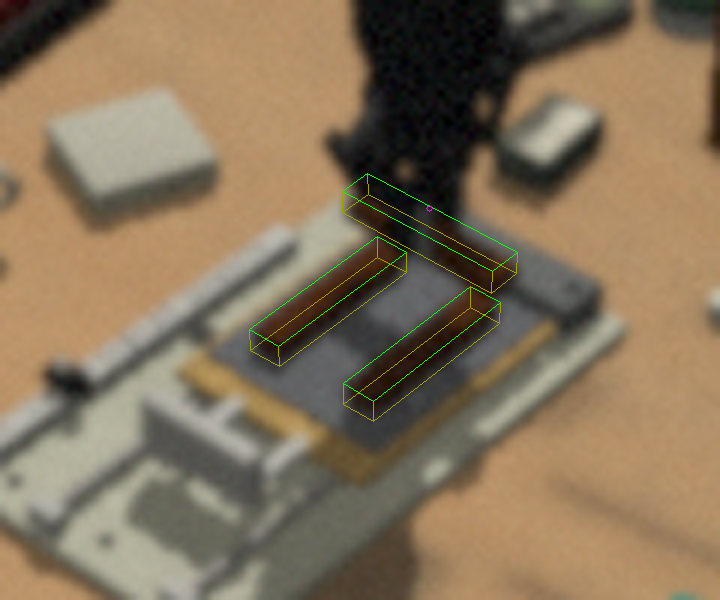

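View pics/p2.png

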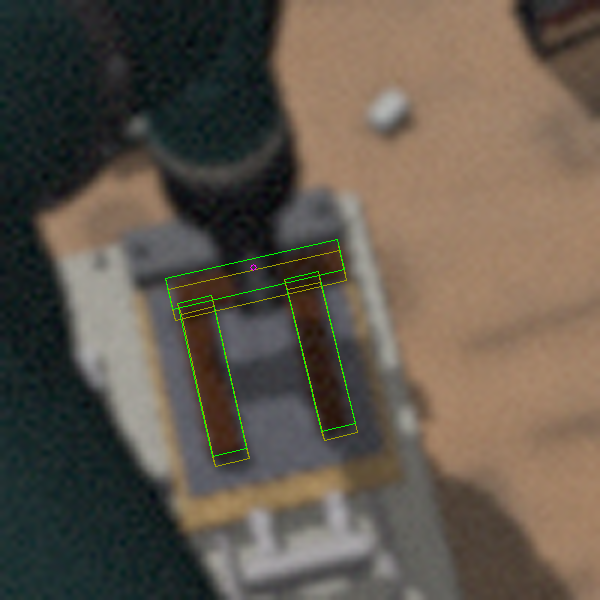

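```bash
python3 -m jog '[[2,0,-0.5,0,0,0,255],[0,0,0,0,0,0,255],[0.5,0,0,0,0,0,255],[0,0,0,0,0,0,255],[0,0,0,0,0,0,255]]'; python3 go.py .6788 .0864 .067 5
```

```text
clock: 7.02
tcp_pos: [0.6816, 0.081, 0.0785]
ee_rot: [1.154, 1.236, -1.141]
contact_force: [-0.2, -0.6, -0.1]
width: 0.0192
clk 7.02 p [0.6816 0.081  0.0785] yaw 4.7 tilt 0.7 F [-0.2 -0.6 -0.1] w 0.0192 q1,q7 -0.46 0.35
total tool shift [ 1.15 -0.25 -0.56] turn [-0.3  0.1 -0.7]
[1.15, -0.25, -0.56, -0.3, 0.1, -0.7]
```

```bash
python3 -m jog '[[0.5,-0.2,-0.5,-0.3,0,-0.6,255],[0,0,0,0,0,0,255],[0,0,0,0,0,0,255],[0,0,0,0,0,0,255],[0,0,0,0,0,0,255]]'; python3 go.py .6788 .0864 .067 5
```

```text
clock: 7.43
tcp_pos: [0.6806, 0.0861, 0.0759]
ee_rot: [1.145, 1.244, -1.142]
contact_force: [0.5, -0.5, -0.4]
width: 0.0185
clk 7.43 p [0.6806 0.0861 0.0759] yaw 5.0 tilt 0.3 F [ 0.5 -0.5 -0.4] w 0.0185 q1,q7 -0.47 0.35
total tool shift [ 0.89 -0.18 -0.05] turn [ 0.   0.1 -0.3]
[0.89, -0.18, -0.05, 0.0, 0.1, -0.3]
```

```bash
python3 -m jog '[[0.5,-0.1,0,0,0,-0.3,255],[0.3,0,0,0,0,0,255],[0,0,0,0,0,0,255],[0,0,0,0,0,0,255],[0,0,0,0,0,0,255]]'; python3 go.py .6788 .0864 .067 5
```

```text
clock: 7.85
tcp_pos: [0.6794, 0.086, 0.0668]
ee_rot: [1.142, 1.249, -1.147]
contact_force: [-0.3, 0.3, -0.1]
width: 0.0187
clk 7.85 p [0.6794 0.086  0.0668] yaw 5.0 tilt 0.2 F [-0.3  0.3 -0.1] w 0.0187 q1,q7 -0.46 0.35
total tool shift [-0.02 -0.05 -0.04] turn [0.  0.1 0.1]
[-0.02, -0.05, -0.04, 0.0, 0.1, 0.1]
```

```bash
python3 -m jog '[[0.1,0,0,0,0,0,255],[0,0,0,0,0,0,255],[0,0,0,0,0,0,180],[0,0,0,0,0,0,160],[0,0,0,0,0,0,150]]'; python3 go.py .6788 .0864 .067 5 | head -1;  python3 -m jog '[[0,0,0,0,0,0,150],[-1,0,0,0,0,0,150],[-2,0,0,0,0,0,150],[-2,0,0,0,0,0,150],[-2,0,0,0,0,0,150]]'; python3 go.py .6 -.2 .14 75
```

```text
clock: 8.27
tcp_pos: [0.68, 0.0858, 0.0669]
ee_rot: [1.143, 1.248, -1.146]
contact_force: [-0.8, 0.4, 0.8]
width: 0.0353
clk 8.27 p [0.68   0.0858 0.0669] yaw 5.0 tilt 0.1 F [-0.8  0.4  0.8] w 0.0353 q1,q7 -0.46 0.35
clock: 8.68
tcp_pos: [0.676, 0.0858, 0.135]
ee_rot: [1.137, 1.255, -1.155]
contact_force: [-0.1, 0.1, 0.1]
width: 0.0355
clk 8.68 p [0.676  0.0858 0.135 ] yaw 5.0 tilt 0.7 F [-0.1  0.1  0.1] w 0.0355 q1,q7 -0.50 0.31
total tool shift [ -0.31 -10.06  27.81] turn [-70.   -0.3   0.7]
[-0.03, -1.01, 2.78, -7.0, -0.0, 0.1]
[-0.03, -1.34, 2.64, -7.0, -0.0, 0.1]
[-0.03, -1.65, 2.46, -7.0, -0.0, 0.1]
[-0.03, -1.94, 2.24, -7.0, -0.0, 0.1]
[-0.03, -2.19, 1.98, -7.0, -0.0, 0.1]
[-0.04, -2.42, 1.7, -7.0, -0.0, 0.1]
[-0.04, -2.61, 1.39, -7.0, -0.0, 0.1]
[-0.04, -2.76, 1.07, -7.0, -0.0, 0.1]
[-0.04, -2.87, 0.72, -7.0, -0.0, 0.1]
[-0.05, -2.93, 0.37, -7.0, -0.0, 0.1]
```

```bash
python3 -m jog '[[-0.5,-1,2.8,-7,0,0.1,130],[-0.5,-1.4,2.6,-7,0,0.1,120],[0,-1.8,2.5,-7,0,0.1,120],[0,-2.2,2.3,-7,0,0.1,120],[0,-2.5,2,-7,0,0.1,120]]';  python3 -m jog '[[0,-2.8,1.4,-7,0,0,120],[0,-3,1.2,-7,0,0,120],[0,-3.2,0.6,-6,0,0,120],[0,-3.2,0,-5,0,0,120],[0,-3.2,-0.5,-3,0,0,120]]';python3 go.py .462 -.2345 .1 69.9
```

```text
clock: 9.1
tcp_pos: [0.6398, -0.0518, 0.1542]
ee_rot: [0.674, 1.456, -0.659]
contact_force: [0.4, -0.5, -0.2]
width: 0.0453
clock: 9.52
tcp_pos: [0.5705, -0.2054, 0.1577]
ee_rot: [0.275, 1.533, -0.268]
contact_force: [0.3, -0.6, 1.0]
width: 0.0456
clk 9.52 p [ 0.5705 -0.2054  0.1577] yaw 70.1 tilt 1.2 F [ 0.3 -0.6  1. ] w 0.0456 q1,q7 0.18 1.62
total tool shift [ 5.54 -6.47 -9.32] turn [ 0.2  1.1 -0.4]
[1.38, -1.62, -2.33, 0.1, 0.3, -0.1]
[1.4, -1.62, -2.32, 0.1, 0.3, -0.1]
[1.41, -1.62, -2.31, 0.1, 0.3, -0.1]
[1.43, -1.62, -2.31, 0.1, 0.3, -0.1]
```

Run:
```python
from ov import *
im=r.read_camera("scene"); im2=r.read_camera("top"); q=[.629,.082,.0874]
B=[box([.6794,.086,np.radians(95)],.045), box([*tr(q,(.015,.032,0))[:2],q[2]],.031),box([*tr(q,(.015,-.032,0))[:2],q[2]],.031)]
draw("scene",im,B,[],255,115,375,215,6,"pics/p3.png")
draw("top",im2,B,[],230,105,330,205,6,"pics/p4.png")
```

```text
(no output)
```

View pics/p3.png

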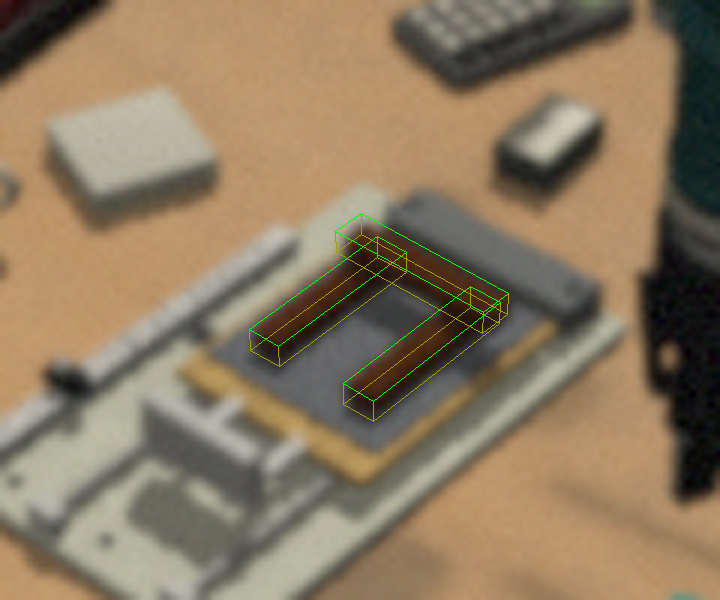

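View pics/p4.png

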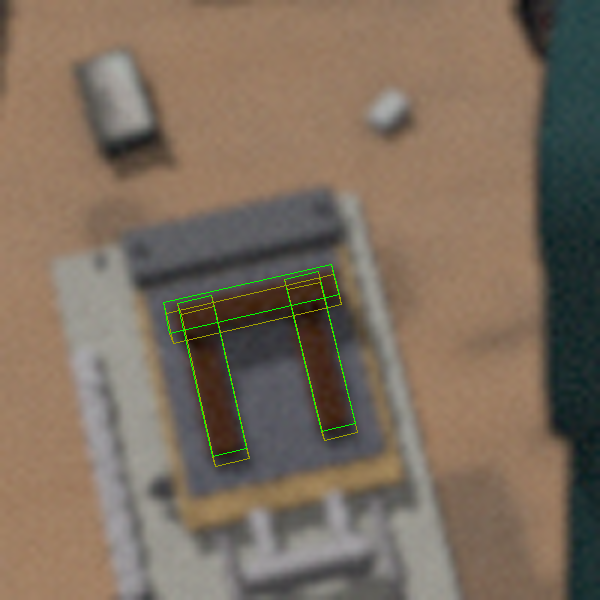

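The first slat lies across the far ends: from (350,235) to (500,310) in the scene crop, and from (170,310) to (340,275) in the top crop. It lines up with the prediction and looks centred. Next is the second slat.

```bash
python3 -m jog '[[1,-1.6,-2.3,0,0.3,-0.1,120],[1,-1.6,-2.3,0,0.3,-0.1,120],[1,-1.2,-2,0,0.3,-0.1,120],[0,0,0,0,0,0,120],[0,0,0,0,0,0,120]]';python3 go.py .462 -.2345 .05 69.9
```

```text
clock: 10.03
tcp_pos: [0.488, -0.2345, 0.1297]
ee_rot: [0.287, 1.543, -0.295]
contact_force: [0.8, 0.6, 0.8]
width: 0.0453
clk 10.03 p [ 0.488  -0.2345  0.1297] yaw 68.7 tilt 0.6 F [0.8 0.6 0.8] w 0.0453 q1,q7 0.27 1.69
total tool shift [ 7.95 -0.92 -2.49] turn [-1.2  0.5  0.2]
[2.65, -0.31, -0.83, -0.4, 0.2, 0.1]
[2.65, -0.3, -0.82, -0.4, 0.2, 0.1]
[2.65, -0.3, -0.82, -0.4, 0.2, 0.1]
```

```bash
python3 -m jog '[[2,-0.3,-0.8,-0.4,0.2,0.1,120],[2,-0.3,-0.8,-0.4,0.2,0.1,120],[1,0,-0.3,0,0,0,120],[0,0,0,0,0,0,120],[0,0,0,0,0,0,120]]';python3 go.py .462 -.2345 .05 69.9
```

```text
clock: 10.45
tcp_pos: [0.4765, -0.2336, 0.082]
ee_rot: [0.276, 1.539, -0.279]
contact_force: [1.1, -0.4, -0.7]
width: 0.0453
clk 10.45 p [ 0.4765 -0.2336  0.082 ] yaw 69.7 tilt 0.8 F [ 1.1 -0.4 -0.7] w 0.0453 q1,q7 0.31 1.73
total tool shift [ 3.18 -0.59 -1.37] turn [-0.2  0.8 -0. ]
[3.18, -0.59, -1.37, -0.2, 0.8, -0.0]
```

```bash
python3 -m jog '[[1.5,-0.6,-1.3,0,0.7,0,120],[0,0,0,0,0,0,120],[1,0,0,0,0,0,120],[0,0,0,0,0,0,120],[0,0,0,0,0,0,120]]';python3 go.py .462 -.2345 .0215 69.9
python3 - <<'E'
from ov import *
im=r.read_camera("scene")
draw("scene",im,[box([.4607,-.2341,-.351],0)],[r.get_state()["tcp_pos"]],300,205,400,295,7,"pics/g4.png")
E
```

```text
clock: 10.87
tcp_pos: [0.4719, -0.2351, 0.0602]
ee_rot: [0.273, 1.537, -0.276]
contact_force: [-0.4, 0.2, 0.2]
width: 0.045
clk 10.87 p [ 0.4719 -0.2351  0.0602] yaw 69.9 tilt 0.9 F [-0.4  0.2  0.2] w 0.0450 q1,q7 0.33 1.74
total tool shift [ 3.86 -0.28 -1.01] turn [ 0.   0.9 -0. ]
[3.86, -0.28, -1.01, 0.0, 0.9, -0.0]
```

View pics/g4.png

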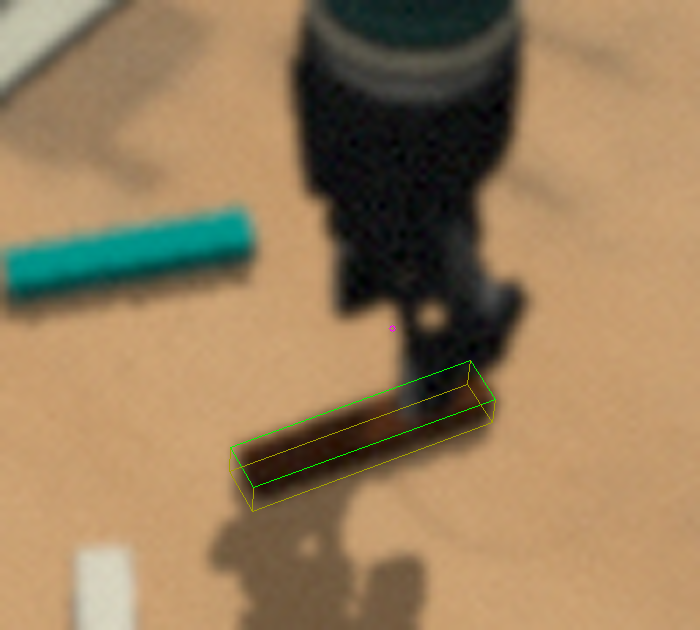

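```bash
python3 -m jog '[[1.4,-0.3,-1.1,0,0.8,0,120],[0,0,0,0,0,0,120],[1,0,0,0,0,0,120],[0,0,0,0,0,0,120],[0,0,0,0,0,0,120]]';python3 go.py .462 -.2345 .0215 69.9
```

```text
clock: 11.33
tcp_pos: [0.4654, -0.2348, 0.0376]
ee_rot: [0.273, 1.543, -0.274]
contact_force: [0.6, 0.4, -0.3]
width: 0.0454
clk 11.33 p [ 0.4654 -0.2348  0.0376] yaw 70.0 tilt 0.6 F [ 0.6  0.4 -0.3] w 0.0454 q1,q7 0.34 1.75
total tool shift [ 1.61 -0.09 -0.35] turn [ 0.1  0.6 -0.1]
[1.61, -0.09, -0.35, 0.1, 0.6, -0.1]
```

```bash
python3 -m jog '[[1.5,-0.1,-0.4,0,0.6,0,120],[0,0,0,0,0,0,120],[0,0,0,0,0,0,150],[0,0,0,0,0,0,160],[0,0,0,0,0,0,160]]';python3 go.py .462 -.2345 .0215 69.9
python3 - <<'E'
from ov import *
im=r.read_camera("scene")
draw("scene",im,[box([.4607,-.2341,-.351],0)],[r.get_state()["tcp_pos"]],300,205,400,295,7,"pics/g5.png")
E
```

```text
clock: 11.75
tcp_pos: [0.4642, -0.2349, 0.0242]
ee_rot: [0.273, 1.549, -0.273]
contact_force: [0.6, 0.4, 1.0]
width: 0.0319
clk 11.75 p [ 0.4642 -0.2349  0.0242] yaw 70.0 tilt 0.2 F [0.6 0.4 1. ] w 0.0319 q1,q7 0.34 1.75
total tool shift [ 0.27 -0.04 -0.23] turn [ 0.1  0.2 -0.1]
[0.27, -0.04, -0.23, 0.1, 0.2, -0.1]
```

View pics/g5.png

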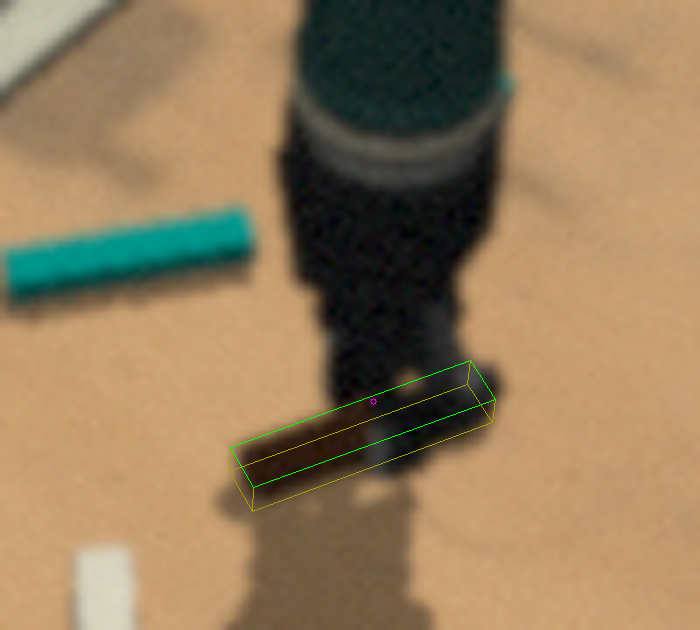

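```bash
python3 -m jog '[[0.3,0,-0.2,0,0,0,160],[0,0,0,0,0,0,200],[0,0,0,0,0,0,255],[0,0,0,0,0,0,255],[0,0,0,0,0,0,255]]' 30; python3 go.py .462 -.2345 .0215 69.9|head -1;  python3 -m jog '[[0,0,0,0,0,0,255],[-2,0,0,0,0,0,255],[-2.5,0,0,0,0,0,255],[-3,0,0,0,0,0,255],[-3,0,0,0,0,0,255]]'; python3 go.py .6091 .0803 .14 5
```

```text
clock: 12.22
tcp_pos: [0.4629, -0.2344, 0.0223]
ee_rot: [0.273, 1.547, -0.273]
contact_force: [-0.1, -0.9, 0.4]
width: 0.019
clk 12.22 p [ 0.4629 -0.2344  0.0223] yaw 70.0 tilt 0.4 F [-0.1 -0.9  0.4] w 0.0190 q1,q7 0.35 1.75
clock: 12.63
tcp_pos: [0.4583, -0.2323, 0.1244]
ee_rot: [0.276, 1.562, -0.271]
contact_force: [0.5, -0.4, -0.5]
width: 0.019
clk 12.63 p [ 0.4583 -0.2323  0.1244] yaw 70.0 tilt 0.5 F [ 0.5 -0.4 -0.5] w 0.0190 q1,q7 0.30 1.73
total tool shift [-1.51 34.53  3.49] turn [65.  -0.5  0.2]
[-0.15, 3.45, 0.35, 6.5, -0.1, 0.0]
[-0.15, 3.47, -0.04, 6.5, -0.1, 0.0]
[-0.15, 3.44, -0.44, 6.5, -0.1, 0.0]
[-0.15, 3.37, -0.82, 6.5, -0.1, 0.0]
[-0.15, 3.26, -1.2, 6.5, -0.1, 0.0]
[-0.15, 3.1, -1.56, 6.5, -0.1, 0.0]
[-0.15, 2.9, -1.9, 6.5, -0.1, 0.0]
[-0.15, 2.67, -2.22, 6.5, -0.1, 0.0]
[-0.15, 2.4, -2.51, 6.5, -0.1, 0.0]
[-0.15, 2.1, -2.76, 6.5, -0.1, 0.0]
```

```bash
python3 -m jog '[[-0.4,3.1,0.3,6,0,0,255],[-0.4,3.1,0,6.5,0,0,255],[-0.3,3.1,-0.4,6.5,0,0,255],[-0.2,3,-0.8,6.5,0,0,255],[-0.2,2.9,-1.1,6.5,0,0,255]]';  python3 -m jog '[[0,2.7,-1.4,6.5,0,0,255],[0,2.5,-1.7,6.5,0,0,255],[0,2.2,-1.9,6,0,0,255],[0,1.6,-1.4,3,0,0,255],[0,0,0,0,0,0,255]]';python3 go.py .6091 .0803 .1 5
```

```text
clock: 13.05
tcp_pos: [0.5274, -0.1002, 0.1478]
ee_rot: [0.742, 1.435, -0.742]
contact_force: [0.6, -0.5, -0.4]
width: 0.0188
clock: 13.47
tcp_pos: [0.585, 0.0125, 0.1481]
ee_rot: [1.047, 1.302, -1.037]
contact_force: [0.3, 1.0, -0.7]
width: 0.019
clk 13.47 p [0.585  0.0125 0.1481] yaw 12.8 tilt 0.5 F [ 0.3  1.  -0.7] w 0.0190 q1,q7 -0.42 0.56
total tool shift [ 4.84  3.82 -6.08] turn [ 7.8 -0.  -0.5]
[1.61, 1.27, -2.03, 2.6, -0.0, -0.2]
[1.61, 1.18, -2.08, 2.6, -0.0, -0.2]
[1.61, 1.09, -2.13, 2.6, -0.0, -0.2]
```

```bash
python3 -m jog '[[0.6,1.2,-2,3,0,0,255],[0.5,1.2,-2,3,0,0,255],[0.5,1,-1.6,2,0,0,255],[0,0,0,0,0,0,255],[0,0,0,0,0,0,255]]'; python3 go.py .6091 .0803 .1 5
```

```text
clock: 13.88
tcp_pos: [0.6077, 0.0749, 0.1309]
ee_rot: [1.15, 1.244, -1.144]
contact_force: [-0.2, 0.4, -0.3]
width: 0.0192
clk 13.88 p [0.6077 0.0749 0.1309] yaw 4.8 tilt 0.3 F [-0.2  0.4 -0.3] w 0.0192 q1,q7 -0.53 0.37
total tool shift [ 3.09  0.17 -0.53] turn [-0.2  0.  -0.3]
[3.09, 0.17, -0.53, -0.2, 0.0, -0.3]
```

```bash
python3 -m jog '[[1.5,0.2,-0.5,0,0,-0.3,255],[1.5,0,0,0,0,0,255],[1,0,0,0,0,0,255],[0,0,0,0,0,0,255],[0,0,0,0,0,0,255]]'; python3 go.py .6091 .0803 .068 5;  python3 - <<'E'
from ov import *
im=r.read_camera("scene"); p=r.get_state()["tcp_pos"]; q=[.629,.082,.0874]
B=[box([p[0],p[1],np.radians(95)],p[2]-.0223), box([*tr(q,(.015,.032,0))[:2],q[2]],.031),box([*tr(q,(.015,-.032,0))[:2],q[2]],.031)]
draw("scene",im,B,[p],255,115,375,215,6,"pics/p5.png")
E
```

```text
clock: 14.3
tcp_pos: [0.6073, 0.0747, 0.0876]
ee_rot: [1.148, 1.247, -1.153]
contact_force: [-0.3, -0.2, -0.2]
width: 0.0191
clk 14.30 p [0.6073 0.0747 0.0876] yaw 4.6 tilt 0.2 F [-0.3 -0.2 -0.2] w 0.0191 q1,q7 -0.50 0.40
total tool shift [ 1.96  0.23 -0.55] turn [-0.4  0.1  0.2]
[1.96, 0.23, -0.55, -0.4, 0.1, 0.2]
```

View pics/p5.png

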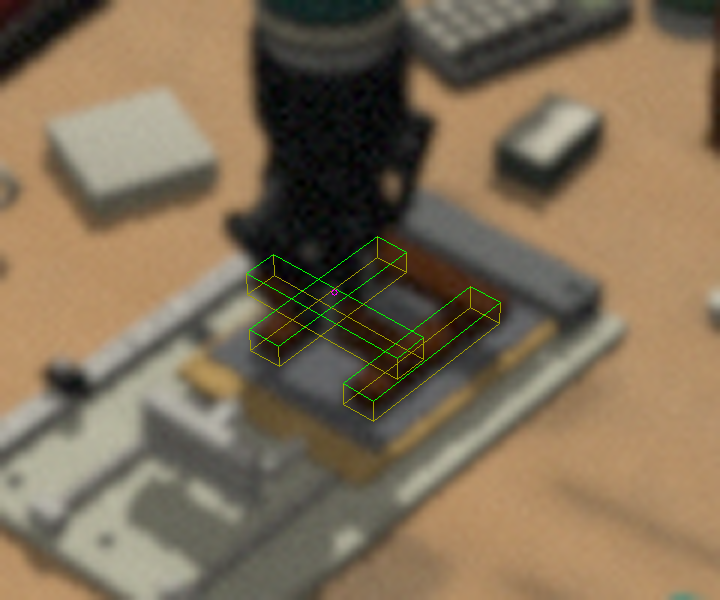

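```bash
python3 -m jog '[[1.2,0.2,-0.6,-0.4,0,0.2,255],[0,0,0,0,0,0,255],[0,0,0,0,0,0,255],[0,0,0,0,0,0,255],[0,0,0,0,0,0,255]]'; python3 go.py .6091 .0803 .068 5
```

```text
clock: 14.77
tcp_pos: [0.6095, 0.0801, 0.0757]
ee_rot: [1.146, 1.245, -1.145]
contact_force: [0.6, -0.6, 0.2]
width: 0.0191
clk 14.77 p [0.6095 0.0801 0.0757] yaw 4.9 tilt 0.2 F [ 0.6 -0.6  0.2] w 0.0191 q1,q7 -0.50 0.41
total tool shift [ 0.77 -0.04 -0.03] turn [-0.1  0.1 -0.2]
[0.77, -0.04, -0.03, -0.1, 0.1, -0.2]
```

```bash
python3 -m jog '[[0.7,0,0,0,0,-0.2,255],[0,0,0,0,0,0,255],[0.2,0,0,0,0,0,255],[0,0,0,0,0,0,255],[0,0,0,0,0,0,255]]'; python3 go.py .6091 .0803 .067 5
```

```text
clock: 15.18
tcp_pos: [0.6106, 0.0803, 0.0673]
ee_rot: [1.145, 1.246, -1.145]
contact_force: [-0.3, -0.2, 0.5]
width: 0.019
clk 15.18 p [0.6106 0.0803 0.0673] yaw 4.9 tilt 0.1 F [-0.3 -0.2  0.5] w 0.0190 q1,q7 -0.49 0.41
total tool shift [ 0.03 -0.15 -0.01] turn [-0.1  0.1 -0.1]
[0.03, -0.15, -0.01, -0.1, 0.1, -0.1]
```

Release and rise, then go to a pose that leaves the tray in view.

```bash
python3 -m jog '[[0.1,0,0,0,0,0,255],[0,0,0,0,0,0,180],[0,0,0,0,0,0,160],[0,0,0,0,0,0,150],[0,0,0,0,0,0,150]]'; python3 go.py .5 .07 .13 5 | head -1;  python3 -m jog '[[-1,0,0,0,0,0,150],[-2,0,0,0,0,0,150],[-2,0,0,0,0,0,150],[-2,0,0,0,0,0,150],[0,0,0,0,0,0,150]]'; python3 go.py .5145 .0719 .14 5
```

```text
clock: 15.6
tcp_pos: [0.6109, 0.0802, 0.0672]
ee_rot: [1.146, 1.246, -1.145]
contact_force: [-0.5, 0.7, -0.3]
width: 0.0353
clk 15.60 p [0.6109 0.0802 0.0672] yaw 4.9 tilt 0.1 F [-0.5  0.7 -0.3] w 0.0353 q1,q7 -0.49 0.41
clock: 16.02
tcp_pos: [0.6095, 0.0797, 0.1397]
ee_rot: [1.144, 1.248, -1.149]
contact_force: [0.7, -0.0, 0.6]
width: 0.0352
clk 16.02 p [0.6095 0.0797 0.1397] yaw 4.9 tilt 0.2 F [ 0.7 -0.   0.6] w 0.0352 q1,q7 -0.55 0.35
total tool shift [-0.   -9.53 -0.03] turn [-0.1  0.1  0.1]
[-0.0, -3.18, -0.01, -0.0, 0.0, 0.0]
[-0.0, -3.18, -0.01, -0.0, 0.0, 0.0]
[-0.01, -3.18, -0.01, -0.0, 0.0, 0.0]
```

```bash
python3 -m jog '[[0,-2.2,0,0,0,0,140],[0,-2.4,0,0,0,0,140],[0,-2.2,0,0,0,0,140],[0,0,0,0,0,0,140],[0,0,0,0,0,0,140]]'; python3 go.py .5144 .072 .11 5;  python3 - <<'E'
from ov import *
im=r.read_camera("scene"); im2=r.read_camera("top"); p=r.get_state()["tcp_pos"]; q=[.629,.082,.0874]
cv2.imwrite("pics/scene_h.png",im);cv2.imwrite("pics/top_h.png",im2)
B=[box([.6794,.086,np.radians(95)],.045),box([.61,.080,np.radians(95)],.045)]
draw("scene",im,B,[p],235,115,375,235,5,"pics/p6.png")
draw("top",im2,B,[p],230,105,330,235,5,"pics/p7.png")
E
```

```text
clock: 16.43
tcp_pos: [0.5415, 0.0741, 0.1425]
ee_rot: [1.147, 1.244, -1.143]
contact_force: [0.8, 0.9, 0.3]
width: 0.0385
clk 16.43 p [0.5415 0.0741 0.1425] yaw 4.9 tilt 0.3 F [0.8 0.9 0.3] w 0.0385 q1,q7 -0.58 0.37
total tool shift [ 3.24 -2.74 -0.02] turn [-0.1  0.1 -0.3]
[1.62, -1.37, -0.01, -0.0, 0.0, -0.1]
[1.62, -1.36, -0.01, -0.0, 0.0, -0.1]
```

View pics/p6.png

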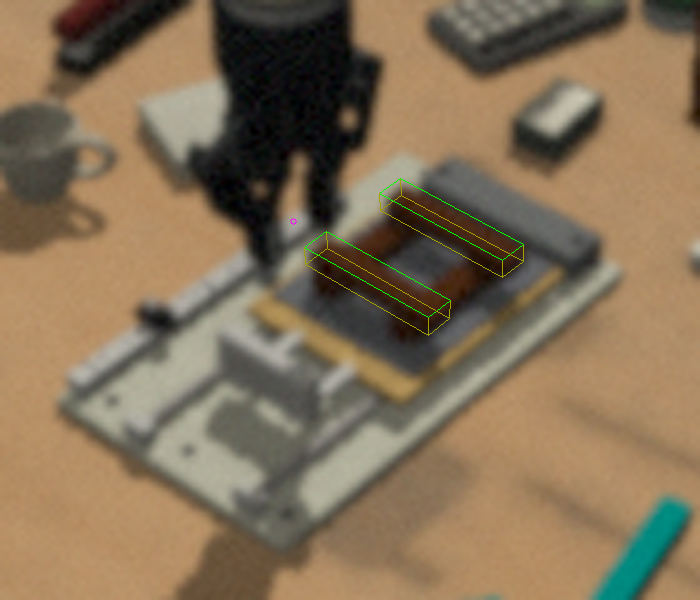

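View pics/p7.png

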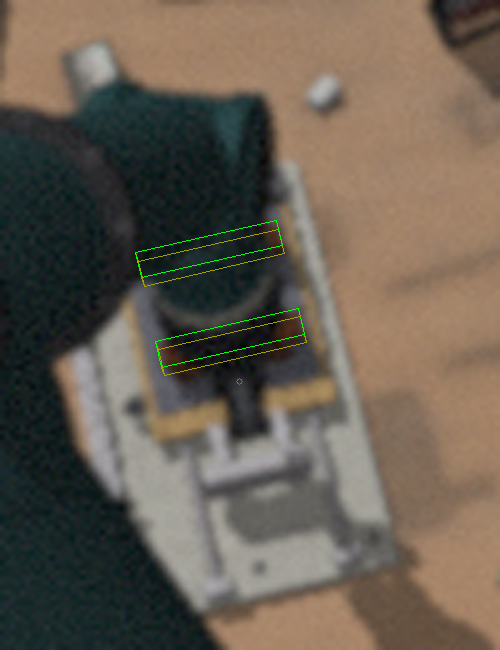

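Run:
```python
from h import *
a=cv2.imread("pics/top0.png");b=cv2.imread("pics/scene0.png")
A=cv2.resize(a[175:220,243:273],None,fx=13,fy=13,interpolation=cv2.INTER_CUBIC)
B=cv2.resize(b[165:190,255:295],None,fx=10,fy=10,interpolation=cv2.INTER_CUBIC)
cv2.imwrite("pics/c1.png",A);cv2.imwrite("pics/c2.png",B)
```

```text
(no output)
```

View pics/c1.png

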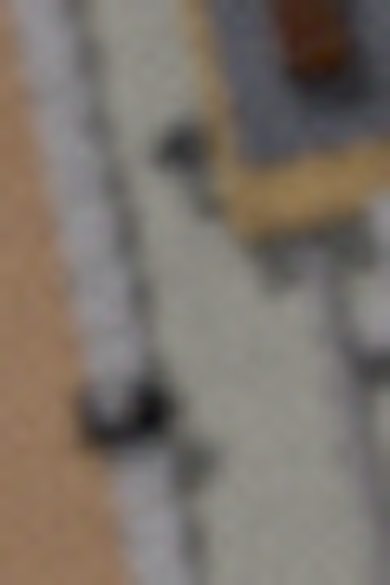

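View pics/c2.png

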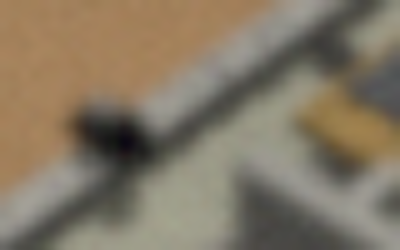

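```bash
python3 - <<'E'
from h import *
q=np.array([.629,.082,.0874]); c,s=np.cos(q[2]),np.sin(q[2])
def loc(P): d=P[:2]-q[:2]; return (np.array([c*d[0]+s*d[1],-s*d[0]+c*d[1]])*1000).round(1)
T=lambda x,y:(np.array((x,y))+.5)/13-.5+[243,175]
S=lambda x,y:(np.array((x,y))+.5)/10-.5+[255,165]
for name,n,uv in(("ptr","top",T(157,150)),("ptr body","top",T(185,148)),("clip tip","top",T(172,402)),("clip mid","top",T(130,415)),("ptr","scene",S(318,40)),("ptr body","scene",S(330,48)),("clip tip","scene",S(148,148)),("clip mid","scene",S(105,128))):
    print(name,n,uv.round(1),loc(plane(n,uv,.025)[0]),loc(plane(n,uv,.03)[0]))
E
python3 go.py .5144 .072 .11 5
```

```text
ptr top [254.6 186.1] [-37.3  81.6] [-39.4  81.3]
ptr body top [256.8 185.9] [-38.6  74.3] [-40.7  73.9]
clip tip top [255.8 205.5] [-108.    91.7] [-109.9   91.3]
clip mid top [252.5 206.5] [-108.8  103. ] [-110.7  102.6]
ptr scene [286.4 168.6] [-35.1  84.6] [-39.2  80.3]
ptr body scene [287.6 169.4] [-35.4  79. ] [-39.5  74.8]
clip tip scene [269.4 179.4] [-106.    88.9] [-109.7   84.7]
clip mid scene [265.  177.4] [-108.1  105.5] [-111.8  101.2]
clk 16.53 p [0.542  0.0741 0.1423] yaw 4.9 tilt 0.3 F [ 0.5  0.4 -0.6] w 0.0384 q1,q7 -0.58 0.37
total tool shift [ 3.22 -2.78 -0.03] turn [-0.1  0.1 -0.2]
[1.61, -1.39, -0.02, -0.0, 0.1, -0.1]
[1.61, -1.39, -0.02, -0.0, 0.1, -0.1]
```

```bash
python3 -m jog '[[1,-1.2,0,0,0,-0.2,135],[0.6,-1,0,0,0,0,135],[0,0,0,0,0,0,135],[0,0,0,0,0,0,135],[0,0,0,0,0,0,135]]'; python3 go.py .5144 .072 .085 5
```

```text
clock: 16.95
tcp_pos: [0.5271, 0.0728, 0.1263]
ee_rot: [1.147, 1.24, -1.14]
contact_force: [-0.4, 0.0, 1.0]
width: 0.0405
clk 16.95 p [0.5271 0.0728 0.1263] yaw 5.0 tilt 0.5 F [-0.4  0.   1. ] w 0.0405 q1,q7 -0.56 0.39
total tool shift [ 4.12 -1.31 -0.05] turn [-0.   0.2 -0.5]
[2.06, -0.66, -0.02, -0.0, 0.1, -0.3]
[2.06, -0.65, -0.02, -0.0, 0.1, -0.3]
```

```bash
python3 -m jog '[[1.5,-1.2,0,0,0.2,-0.5,135],[1,-0.3,0,0,0,0,135],[0,0,0,0,0,0,135],[0,0,0,0,0,0,135],[0,0,0,0,0,0,135]]'; python3 go.py .5144 .072 .085 5
python3 - <<'E'
from ov import *
im=r.read_camera("scene"); im2=r.read_camera("top"); p=r.get_state()["tcp_pos"]; q=[.629,.082,.0874]
B=[box([*tr(q,(-.115,0,0))[:2],q[2]],.024,.014,.075,.036)]
draw("scene",im,B,[p],235,115,375,235,5,"pics/h1.png")
draw("top",im2,B,[p],230,125,330,235,5,"pics/h2.png")
E
```

```text
clock: 17.37
tcp_pos: [0.5202, 0.0721, 0.1026]
ee_rot: [1.15, 1.242, -1.137]
contact_force: [0.3, 0.4, -0.2]
width: 0.0403
clk 17.37 p [0.5202 0.0721 0.1026] yaw 5.0 tilt 0.6 F [ 0.3  0.4 -0.2] w 0.0403 q1,q7 -0.53 0.43
total tool shift [ 1.75 -0.6  -0.04] turn [ 0.   0.  -0.6]
[1.75, -0.6, -0.04, 0.0, 0.0, -0.6]
```

View pics/h1.png

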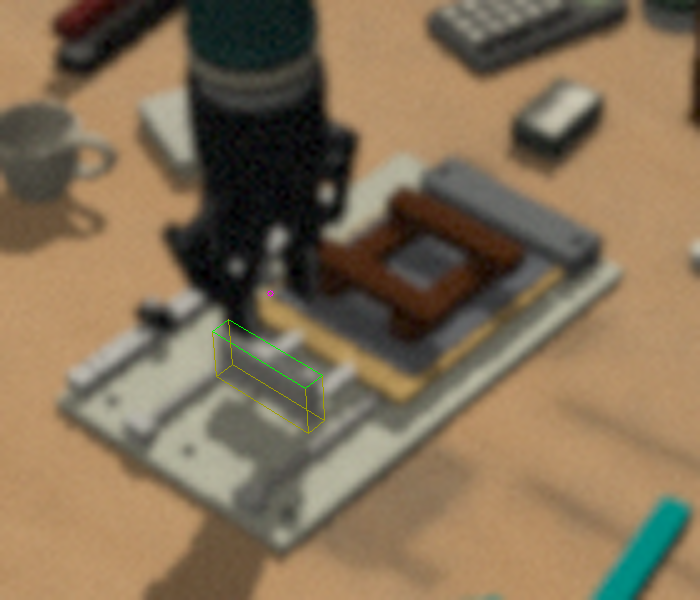

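View pics/h2.png

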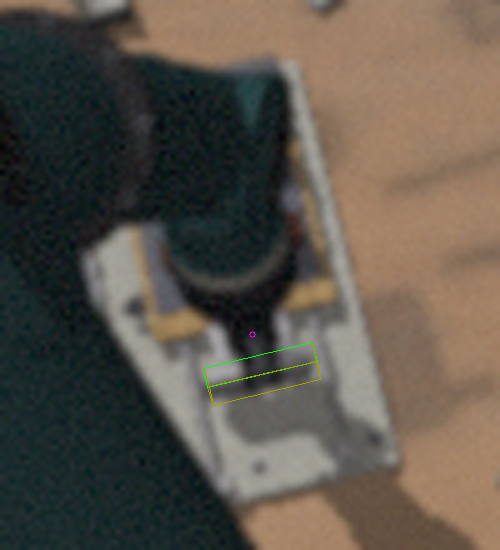

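The stack reads as a neat square at crop (325–520, 190–335), and the gripper is over the handle. Going down.

```bash
python3 -m jog '[[1.5,-0.6,0,0,0,-0.6,135],[0,0,0,0,0,0,135],[1,-0.1,0,0,0,0,135],[0,0,0,0,0,0,135],[0,0,0,0,0,0,135]]'; python3 go.py .5144 .072 .0495 5
```

```text
clock: 17.88
tcp_pos: [0.5173, 0.0721, 0.0794]
ee_rot: [1.148, 1.244, -1.138]
contact_force: [-0.4, -0.1, -0.5]
width: 0.0401
clk 17.88 p [0.5173 0.0721 0.0794] yaw 5.0 tilt 0.5 F [-0.4 -0.1 -0.5] w 0.0401 q1,q7 -0.49 0.46
total tool shift [ 2.98 -0.31 -0.02] turn [ 0.   0.  -0.5]
[2.98, -0.31, -0.02, 0.0, 0.0, -0.5]
```

```bash
python3 -m jog '[[1.5,-0.3,0,0,0,-0.5,135],[0,0,0,0,0,0,135],[1.2,-0.1,0,0,0,0,135],[0,0,0,0,0,0,135],[0,0,0,0,0,0,135]]'; python3 go.py .5144 .072 .0495 5;python3 - <<'E'
from ov import *
im=r.read_camera("scene"); p=r.get_state()["tcp_pos"]; q=[.629,.082,.0874]
B=[box([*tr(q,(-.115,0,0))[:2],q[2]],.024,.014,.075,.036)]
draw("scene",im,B,[p],235,135,335,235,7,"pics/h3.png")
E
```

```text
clock: 18.3
tcp_pos: [0.5158, 0.0719, 0.0541]
ee_rot: [1.147, 1.247, -1.141]
contact_force: [0.5, 0.1, 0.2]
width: 0.0402
clk 18.30 p [0.5158 0.0719 0.0541] yaw 5.0 tilt 0.2 F [0.5 0.1 0.2] w 0.0402 q1,q7 -0.46 0.48
total tool shift [ 0.46 -0.14 -0.02] turn [ 0.  -0.  -0.2]
[0.46, -0.14, -0.02, 0.0, -0.0, -0.2]
```

View pics/h3.png

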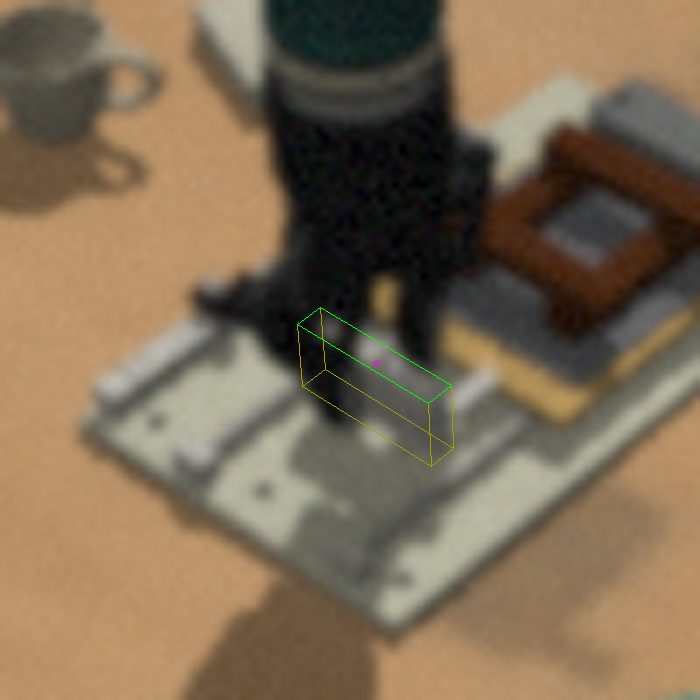

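```bash
python3 -m jog '[[0.4,-0.1,0,0,0,-0.2,135],[0,0,0,0,0,0,160],[0,0,0,0,0,0,200],[0,0,0,0,0,0,255],[0,0,0,0,0,0,255]]' 60; python3 go.py .5144 .072 .0495 5|head -1;python3 -m jog '[[0,0,0,0,0,0,255],[0,0,0,0,0,0,255],[0,0,0,0,0,0,255],[0,0,0,0,0,0,255],[0,0,0,0,0,0,255]]'; python3 go.py .4446 .0659 .05 5
```

```text
clock: 18.77
tcp_pos: [0.5174, 0.0721, 0.0519]
ee_rot: [1.147, 1.245, -1.14]
contact_force: [1.9, 0.1, -5.4]
width: 0.0128
clk 18.77 p [0.5174 0.0721 0.0519] yaw 5.0 tilt 0.3 F [ 1.9  0.1 -5.4] w 0.0128 q1,q7 -0.45 0.49
clock: 19.18
tcp_pos: [0.5174, 0.0722, 0.0519]
ee_rot: [1.147, 1.246, -1.14]
contact_force: [1.5, 0.2, -2.3]
width: 0.0128
clk 19.18 p [0.5174 0.0722 0.0519] yaw 5.0 tilt 0.3 F [ 1.5  0.2 -2.3] w 0.0128 q1,q7 -0.45 0.49
total tool shift [ 0.15 -7.31 -0.01] turn [ 0.  -0.  -0.3]
[0.08, -3.65, -0.01, 0.0, -0.0, -0.2]
[0.09, -3.65, -0.01, 0.0, -0.0, -0.2]
```

```bash
python3 -m jog '[[0,-0.2,0,0,0,0,255],[0,-0.3,0,0,0,0,255],[0,-0.4,0,0,0,0,255],[0,-0.5,0,0,0,0,255],[0,-0.5,0,0,0,0,255]]'; python3 go.py .4477 .0661 .052 5
```

```text
clock: 19.6
tcp_pos: [0.5022, 0.0708, 0.0519]
ee_rot: [1.15, 1.239, -1.135]
contact_force: [4.8, 0.8, -3.9]
width: 0.0129
clk 19.60 p [0.5022 0.0708 0.0519] yaw 5.0 tilt 0.8 F [ 4.8  0.8 -3.9] w 0.0129 q1,q7 -0.44 0.50
total tool shift [-0.08 -5.47 -0.01] turn [ 0.   0.1 -0.8]
[-0.04, -2.74, -0.0, 0.0, 0.0, -0.4]
[-0.02, -2.74, -0.0, 0.0, 0.0, -0.4]
```

Tracking well; continuing.

```bash
python3 -m jog '[[0,-0.5,0,0,0,-0.1,255],[0,-0.6,0,0,0,-0.1,255],[0,-0.6,0,0,0,-0.1,255],[0,-0.6,0,0,0,-0.1,255],[0,-0.6,0,0,0,-0.1,255]]'; python3 go.py .4477 .0661 .052 5|head -2; python3 -m jog '[[0,-0.6,0,0,0,-0.1,255],[0,-0.6,0,0,0,-0.1,255],[0,-0.5,0,0,0,-0.1,255],[0,-0.3,0,0,0,0,255],[0,-0.2,0,0,0,0,255]]'; python3 go.py .4477 .0661 .052 5
```

```text
clock: 20.02
tcp_pos: [0.4744, 0.0684, 0.052]
ee_rot: [1.149, 1.239, -1.136]
contact_force: [5.6, 0.1, -7.4]
width: 0.0128
clk 20.02 p [0.4744 0.0684 0.052 ] yaw 5.0 tilt 0.7 F [ 5.6  0.1 -7.4] w 0.0128 q1,q7 -0.43 0.51
total tool shift [-0.04 -2.68 -0.01] turn [ 0.   0.1 -0.7]
clock: 20.43
tcp_pos: [0.4555, 0.0667, 0.0519]
ee_rot: [1.15, 1.234, -1.134]
contact_force: [6.6, -0.3, -8.2]
width: 0.0134
clk 20.43 p [0.4555 0.0667 0.0519] yaw 5.0 tilt 1.0 F [ 6.6 -0.3 -8.2] w 0.0134 q1,q7 -0.42 0.52
total tool shift [-0.02 -0.78 -0.01] turn [ 0.   0.2 -1. ]
[-0.02, -0.78, -0.01, 0.0, 0.2, -1.0]
```

```bash
python3 -m jog '[[0,-0.3,0,0,0,0,255],[0,0,0,0,0,0,255],[0,0,0,0,0,0,255],[0,0,0,0,0,0,255],[0,0,0,0,0,0,255]]'; python3 go.py .4477 .0661 .052 5;python3 - <<'E'
from ov import *
im=r.read_camera("scene"); im2=r.read_camera("top");cv2.imwrite("pics/sceneP.png",im);cv2.imwrite("pics/topP.png",im2)
draw("scene",im,[],[],235,125,355,225,6,"pics/k1.png")
draw("top",im2,[],[],230,125,330,235,5,"pics/k2.png")
E
```

```text
clock: 20.85
tcp_pos: [0.4541, 0.0666, 0.052]
ee_rot: [1.152, 1.231, -1.131]
contact_force: [6.3, 0.1, -7.3]
width: 0.0134
clk 20.85 p [0.4541 0.0666 0.052 ] yaw 5.0 tilt 1.2 F [ 6.3  0.1 -7.3] w 0.0134 q1,q7 -0.41 0.52
total tool shift [-0.02 -0.64 -0.01] turn [ 0.   0.3 -1.2]
[-0.02, -0.64, -0.01, 0.0, 0.3, -1.2]
```

View pics/k1.png

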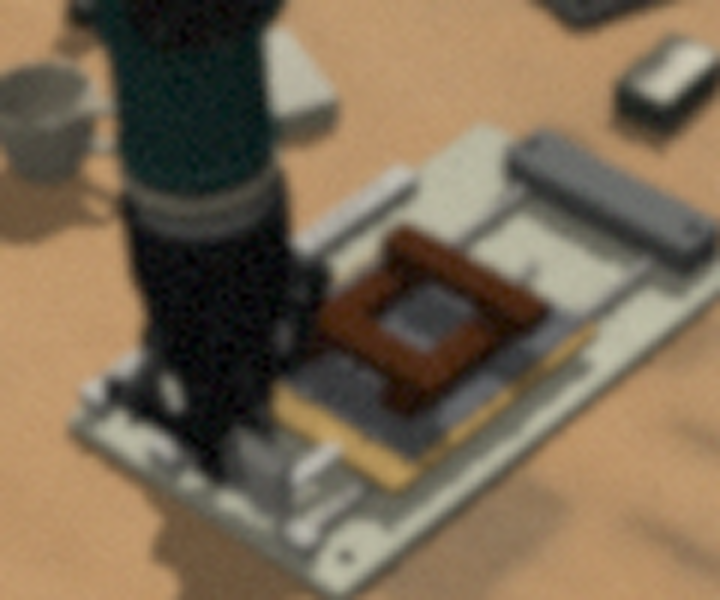

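View pics/k2.png

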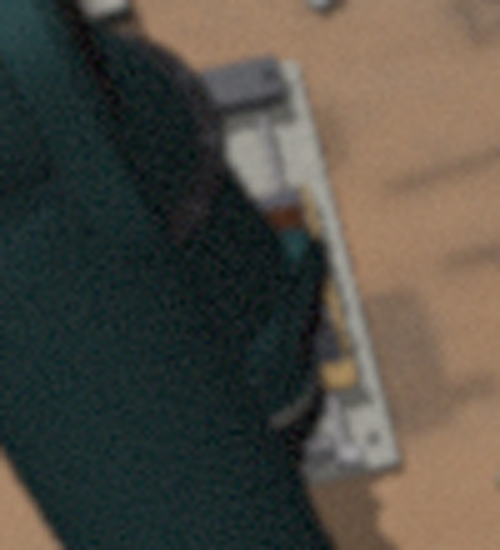

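Both views hide the pointer and clip behind the arm, so I'll measure the tray's travel by registering the visible mat and slats against the home picture. I'll also refine the clip-to-pointer distance from the first pictures.

Run:
```python
from ov import *
q=[.6315,.082,.0874]
h=cv2.imread("pics/scene_h.png").astype(np.float32);c=cv2.imread("pics/sceneP.png").astype(np.float32)
h=cv2.GaussianBlur(h,(0,0),.7);c=cv2.GaussianBlur(c,(0,0),.7)
def samp(im,X,Y,z,d):
    P=np.c_[X.ravel()-d,Y.ravel(),np.full(X.size,0)]
    cc,s=np.cos(q[2]),np.sin(q[2]); W=np.c_[q[0]+cc*P[:,0]-s*P[:,1],q[1]+s*P[:,0]+cc*P[:,1],np.full(X.size,z)]
    uv=proj("scene",W).astype(np.float32); return cv2.remap(im,uv[:,0].reshape(X.shape),uv[:,1].reshape(X.shape),cv2.INTER_LINEAR)
for name,z,xr,yr in(("mat/ply front right",.031,(-.075,-.02),(-.062,-.01)),("right edge low",.031,(-.07,.06),(-.063,-.045)),("slats top",.059,(-.03,.06),(-.05,.02)),("far slat",.059,(.03,.07),(-.055,.05))):
    X,Y=np.meshgrid(np.arange(*xr,.001),np.arange(*yr,.001))
    A=samp(h,X,Y,z,0); ds=np.arange(.05,.08,.0005); e=[np.mean((samp(c,X,Y,z,d)-A)**2) for d in ds]; print(name,ds[np.argmin(e)].round(4),min(e).round(1),np.median(e).round(1))
# dark blob centroids
cc,s=np.cos(q[2]),np.sin(q[2])
def loc(P): d=P[:2]-np.array(q[:2]); return (np.array([cc*d[0]+s*d[1],-s*d[0]+cc*d[1]])*1000).round(1)
for n,f in(("top","top0"),("scene","scene0"),("scene","scene_h")):
    g=cv2.cvtColor(cv2.imread(f"pics/{f}.png"),cv2.COLOR_BGR2GRAY).astype(float)
    X,Y=np.meshgrid(np.arange(-.13,.0,.001),np.arange(.06,.115,.001))
    P=np.c_[q[0]+cc*X.ravel()-s*Y.ravel(),q[1]+s*X.ravel()+cc*Y.ravel(),np.full(X.size,.025)]
    uv=proj(n,P).astype(np.float32); I=cv2.remap(g.astype(np.float32),uv[:,0].reshape(X.shape),uv[:,1].reshape(X.shape),cv2.INTER_CUBIC)
    cv2.imwrite(f"pics/rect_{f}.png",cv2.resize(np.clip(I*1.5,0,255)[:, ::-1].astype(np.uint8),None,fx=5,fy=5))
```

```text
mat/ply front right 0.063 16.4 509.5
right edge low 0.0635 18.8 264.0
slats top 0.069 108.9 303.8
far slat 0.0765 478.3 1986.5
```

```bash
python3 -c "
import cv2,numpy as np
cv2.imwrite('pics/rect.png',np.vstack([cv2.resize(cv2.imread('pics/rect_%s.png'%f),(650,275)) for f in('top0','scene0')]))"
```

```text
(no output)
```

View pics/rect.png

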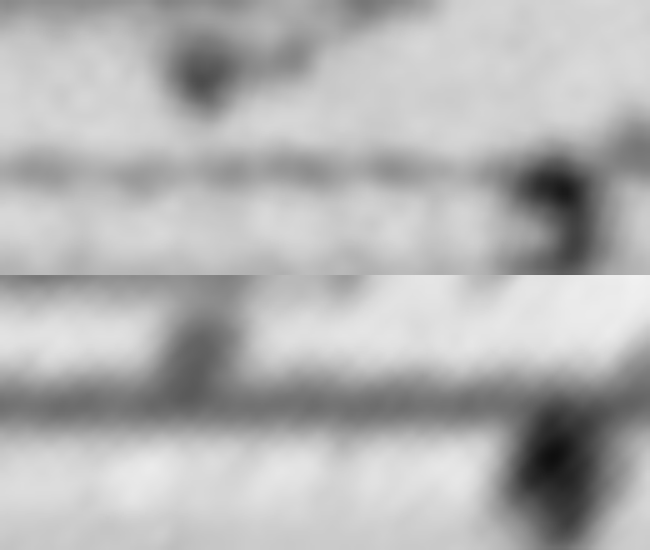

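Run:
```python
from ov import *
c=cv2.imread("pics/sceneP.png"); q=[.6315,.082,.0874]
d=.0633
B=[]
for dd in (0,):
    for (x,y) in((.6794,.086),(.6105,.080)):
        B.append(box([x-d*np.cos(q[2]),y-d*np.sin(q[2]),np.radians(95)],.045))
for sy in(1,-1):
    B.append(box([*tr(q,(.015-d,.032*sy,0))[:2],q[2]],.031))
draw("scene",c,B,[],255,145,345,215,8,"pics/k3.png")
```

```text
(no output)
```

View pics/k3.png

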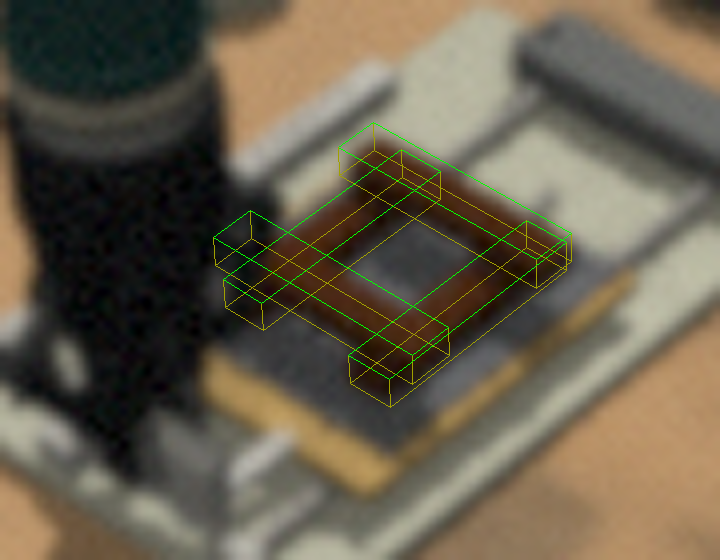

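The stack rode along unchanged and the tray has travelled 63.3 mm. The clip needs about 71 mm, so 7–8 mm more.

```bash
python3 -m jog '[[0,-0.3,0,0,0,-0.3,255],[0,-0.4,0,0,0,-0.3,255],[0,-0.3,0,0,0,-0.2,255],[0,-0.2,0,0,0,0,255],[0,-0.2,0,0,0,0,255]]'; python3 go.py .4467 .0660 .052 5
```

```text
clock: 21.37
tcp_pos: [0.4466, 0.066, 0.0519]
ee_rot: [1.15, 1.231, -1.133]
contact_force: [6.7, -0.7, -8.2]
width: 0.0129
clk 21.37 p [0.4466 0.066  0.0519] yaw 5.0 tilt 1.2 F [ 6.7 -0.7 -8.2] w 0.0129 q1,q7 -0.41 0.53
total tool shift [-0.01  0.01 -0.  ] turn [ 0.   0.4 -1.1]
[-0.01, 0.01, -0.0, 0.0, 0.4, -1.1]
```

```bash
python3 -m jog '[[0,0,0,0,0,0,255],[0,0,0,0,0,0,255],[0,0,0,0,0,0,255],[0,0,0,0,0,0,255],[0,0,0,0,0,0,255]]'
python3 - <<'E'
from ov import *
im=r.read_camera("scene"); s=r.get_state(); print(s["tcp_pos"].round(4),s["clock"]); cv2.imwrite("pics/sceneF.png",im)
q=[.6315,.082,.0874]
d=np.hypot(.5174-s["tcp_pos"][0],.0722-s["tcp_pos"][1]);print(d)
h=cv2.GaussianBlur(cv2.imread("pics/scene_h.png").astype(np.float32),(0,0),.7);c=cv2.GaussianBlur(im.astype(np.float32),(0,0),.7)
cc,sn=np.cos(q[2]),np.sin(q[2])
def samp(im,X,Y,z,d):
    x=X.ravel()-d;y=Y.ravel(); uv=proj("scene",np.c_[q[0]+cc*x-sn*y,q[1]+sn*x+cc*y,np.full(X.size,z)]).astype(np.float32); return cv2.remap(im,uv[:,0].reshape(X.shape),uv[:,1].reshape(X.shape),cv2.INTER_LINEAR)
for xr,yr in(((-.075,-.02),(-.062,-.01)),((-.07,.06),(-.063,-.045))):
    X,Y=np.meshgrid(np.arange(*xr,.001),np.arange(*yr,.001)); A=samp(h,X,Y,.031,0); ds=np.arange(.05,.09,.0005); e=[np.mean((samp(c,X,Y,.031,k)-A)**2) for k in ds]; print(ds[np.argmin(e)],min(e))
draw("scene",im,[],[tr(q,(-.04-d,.082,.025))],225,145,345,235,6,"pics/k4.png")
E
```

```text
clock: 21.78
tcp_pos: [0.4487, 0.0661, 0.0519]
ee_rot: [1.152, 1.228, -1.131]
contact_force: [6.4, -0.7, -7.0]
width: 0.0126
[0.4488 0.0661 0.0519] 21.8333
0.06891427243052738
0.06850000000000002 16.698627
0.06900000000000002 20.940638
```

View pics/k4.png

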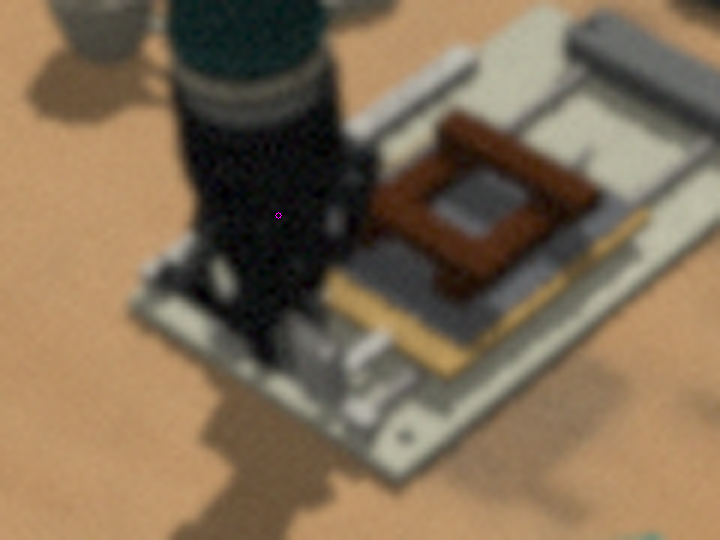

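```bash
python3 -m jog '[[0,-0.3,0,0,0,0,255],[0,-0.2,0,0,0,0,255],[0,-0.1,0,0,0,0,255],[0,-0.1,0,0,0,0,255],[0,-0.1,0,0,0,0,255]]'
python3 - <<'E'
from h import *
for i in range(8):
    r.read_camera("top"); s=r.get_state(); p=s["tcp_pos"]; print(round(s["clock"],2),p.round(4),round(1000*np.hypot(.5174-p[0],.0722-p[1]),1),s["contact_force"].round(1))
E
```

```text
clock: 22.25
tcp_pos: [0.4449, 0.0658, 0.052]
ee_rot: [1.156, 1.223, -1.126]
contact_force: [7.2, 0.2, -6.4]
width: 0.0131
22.3 [0.4447 0.0658 0.0519] 73.0 [ 7.1 -0.2 -6.2]
22.35 [0.4447 0.0658 0.0519] 73.0 [ 6.1 -0.  -7.3]
22.4 [0.4447 0.0658 0.0519] 73.0 [ 6.2 -0.3 -7.2]
22.45 [0.4447 0.0658 0.052 ] 73.0 [ 7.   0.3 -6.5]
22.5 [0.4447 0.0658 0.0519] 73.0 [ 7.2  0.1 -7.1]
22.55 [0.4447 0.0658 0.052 ] 73.0 [ 7.4  0.4 -7.1]
22.6 [0.4447 0.0658 0.0519] 73.0 [ 6.9 -0.7 -6.8]
22.65 [0.4447 0.0658 0.052 ] 72.9 [ 6.4 -0.9 -6.1]
```

```bash
python3 -m jog '[[0,0,0,0,0,0,255],[0,0,0,0,0,0,255],[0,0,0,0,0,0,255],[0,0,0,0,0,0,255],[0,-0.05,0,0,0,0,255]]'
python3 - <<'E'
from h import *
for i in range(4):
    r.read_camera("top"); s=r.get_state(); p=s["tcp_pos"]; print(round(s["clock"],2),p.round(4),round(1000*np.hypot(.5174-p[0],.0722-p[1]),1),s["width"])
im=r.read_camera("scene"); cv2.imwrite("pics/sceneE.png",im); crop("",im,225,125,345,235,6,"pics/k5.png")
E
```

```text
clock: 23.07
tcp_pos: [0.4456, 0.0659, 0.0519]
ee_rot: [1.157, 1.223, -1.125]
contact_force: [6.9, 0.0, -6.4]
width: 0.0127
23.12 [0.4456 0.0659 0.052 ] 72.1 0.012941417753564688
23.17 [0.4456 0.0659 0.0519] 72.1 0.013001957880331415
23.22 [0.4456 0.0659 0.052 ] 72.1 0.013156047652678669
23.27 [0.4456 0.0659 0.0519] 72.1 0.012899233292525836
```

View pics/k5.png

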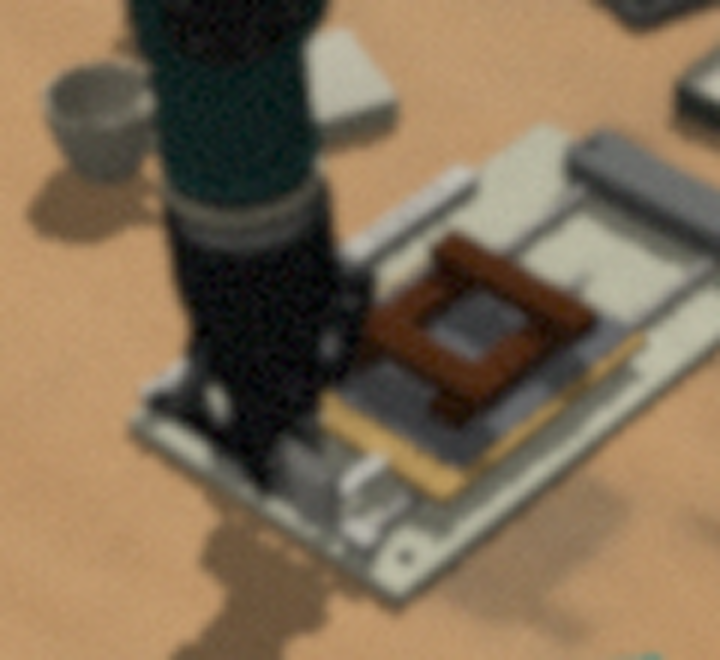

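```bash
python3 -c "
from workcell import r
print(r.sign_off())"
```

```text
the job is handed in; nothing more can be done
None
```

I built the stack with the tray at home, pulled the tray out by its handle and handed the job in at about 23 s. The gripper was still holding the handle.

**Stack:** Both brown slats lie across the lower pair, one near each end. The scene camera shows the square unchanged after the pull.

**Tray position:** The gripper moved 72.1 mm from where it took the handle and stayed there for the last readings. Matching the mat against the home picture gave 68.5–69 mm at the pose just before the last adjustment, where the gripper read 68.9 mm; I did not repeat that match at the final pose. Measured in the first pictures, the clip sits 70–72 mm from the home pointer: 70.4 mm in the top view and about 72 mm in the scene view. The limit is ±6 mm.

**Not confirmed:**
- **Pointer and clip:** The arm hid both in both cameras at the end, so I never saw them level.
- **Slat registration:** A separate image match on the slats gave 69–76 mm with a high error, against 63.3 mm for the tray at that moment. I put that down to the gripper and the view. A predicted outline over the picture showed the slats had not slipped.

The mug and note block looked undisturbed in the last picture. I did not check the eraser after the start, but the arm never worked close to it.

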